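Load the stirrer pots and press the lids home

ROBOT

A 7-joint arm with a two-finger parallel gripper is mounted at the origin on the work surface. World frame = base frame: x ahead of the robot, y to its left, z up, the work surface at z = 0. Lengths are in mm, angles in rad, forces in N, time in s.
With the tool pointing down it reaches from about 425 to 925 mm from the base axis. Payload 6.8 kg.
Tool frame: the origin (TCP) lies between the finger pads, 19 mm behind the fingertips; this is the grasp point; z points along the fingers, y is the line along which they close (so a half turn about z gives the same grasp; the last joint's range is limited). The gripper opens to 85 mm and grips with 20 to 120 N. Pads are 22 mm wide; open, the fingers measure 114 mm over their backs; the gripper's body (76 mm by 85 mm) begins 54 mm behind the grasp point. The pads swing forward as they close: fully open they stand 13 mm farther back than shut.
Start: joints at [-1.435, 0.477, 0.022, 1.555, -0.011, 1.109, -0.083], TCP at [162.935, 655.056, 250.008] pointing down, gripper open.
Joint ranges: [-2.96, 2.96], [-0.34, 2.1], [-1.41, 1.46], [0.24, 2.44], [-1.37, 4.51], [0.17, 1.92], [-2.96, 2.96]. Speed limits (rad/s): [2.39, 2.39, 3.14, 3.14, 3.14, 3.14, 3.14].

INTERFACE

Orientations are given as a rotation vector (axis times angle).
In Python, from plant import * gives the robot as it stands.
- The arm moves only by the tool drive_tool, never from a script. Its argument "moves" is a list of rows, each an object with "delta_pos": the shift along the tool's x, y, z in m, a list of three; "turn": the turn about the tool's z in rad. A call has 1 to 8 rows; each row is the pose to reach, as a shift and turn from the pose commanded when the call began, along the tool's axes at that moment; what a row does not reach only later rows make up. A row lasts 1/12 s, in which the tool goes at most 41.7 mm and 7.16 degrees, less where a joint would pass 70% of its speed; a pose out of reach is approached as far as the arm can. A call with a gripper value outside its range is refused whole. "gripper" is the finger opening in m, from 0 to 0.0854, set as the call begins (left out, the last holds). The fingers move at their own pace and stop on an object; "grip_force" is the grip in N (left out, the last holds). Time passes only in rows, so rows that repeat a pose let the fingers close. It gives the time, the measured TCP pose, the force, the opening and the grip force at its end, in the units of the state.
- state(): the state, without advancing time (a new reading comes with each control period).
- get_image(name): name is "side" or "top"; returns a dict with "frame" (384x512x3 uint8, blue, green, red), "z_map" (384x512 float32, mm along the optical axis (not along the pixel's ray), 0 where there is no reading), "fx", "fy", "cx", "cy" (pixels), "dist" ([k1, k2, p1, p2, k3] as OpenCV has them; the pictures are not rectified), "origin" and "attitude" of the camera in the world. Camera axes: x right, y down, z forward; pixel columns grow to the right and rows downward; lengths in mm; the calibration is good to about 2 mm. A picture is of the moment at which its call begins.
- finish_job(): hands the job in; it is judged then, once.
The state is a dict: "time": time; "qpos": joint angles; "qvel": joint speeds; "effort": joint torques, N m; "tool_pos": TCP position; "orientation": TCP orientation; "force": force on the tool from outside, world axes, zero at the start; "torque": the same for the moment, N m; "width": finger opening in mm; "grasp_force": force on a finger pad.
Only numpy, scipy, OpenCV 4.12 (cv2) and the standard library are available. Lean on these libraries where they do the work, as an engineer would, in place of code of your own. Each camera call takes 0.05 s, during which the arm holds its last target. There are 200 camera calls.

TASK

Put each stirring bar from the black pocket tray into the stirrer pot whose band has the bar's colour (some bars may be missing today; those pots stay empty). Then see that all four flip lids, those of empty pots too, are swung over and pressed down fully home, and turn the black speed dial clockwise to its stop; once all that is done, press the orange start button all the way down and let it go. Leave the amber bottle and the white jar where they stand.

Things in the scene. Friction and masses are not known exactly. Their poses are not given: they have to be found in the camera images.
- stirrer: low blue stirrer base with a light grey top, fixed to the bench; 130 (x) x 380 (y) x 45 mm high; origin under its centre, x axis away from the robot's side, z up
- tray: flat black pocket tray, fixed, 150 x 150 x 12 mm; origin under its centre; four pockets 42 (x) x 22 (y) x 5 mm deep at x, y = +-36 mm
- start (a joint): orange start button on the stirrer top, near its right (-y) end; 0 = up, 0.006 m = fully down; needs about 5 N
- start_top (a point): centre of the button's top face (28 mm across)
- dial (a joint): black speed dial on the stirrer top, front right corner; grip bar 34 x 14 mm, 32 mm high on a round foot; 0 = bar along the stirrer's x axis (off), grows clockwise seen from above, stop at 1.45 rad = full speed; turns lightly and stays
- dial_grip (a point): on the dial's axis, 7 mm below the top of the grip bar, a good height for the TCP
- bar_red: red stirring bar, 34 (x) x 14 x 14 mm square section with a white band round its middle, 18 g, loose; origin at its centre, x along its length; None if absent today
- pot_red: white round pot with a red band, fixed on the stirrer; 58 mm outside, 51 mm inside, 48 mm high, inner floor 4 mm up; origin under its centre, axes as the stirrer's; pots stand 80 mm apart in a row along y, open lids point up and lean back on the far (+x) side
- lid_red (a joint): red lid of the pot with the red band, disc 60 mm across and 6 mm thick with a tab; 0 = fully home, flat on the rim, pi/2 = upright, up to 2.15 rad; the hinge is stiff (0.25 N m), runs along the pot's y at rim height, 32 mm to +x of the pot's axis, and stays where it is left
- lid_red_tab (a point): top face of the lid's tab (14 x 20 x 8 mm), 65 mm from the hinge line, at the free edge
- bar_blue: blue stirring bar, 34 (x) x 14 x 14 mm square section with a white band round its middle, 18 g, loose; origin at its centre, x along its length; None if absent today
- pot_blue: white round pot with a blue band, fixed on the stirrer; 58 mm outside, 51 mm inside, 48 mm high, inner floor 4 mm up; origin under its centre, axes as the stirrer's; pots stand 80 mm apart in a row along y, open lids point up and lean back on the far (+x) side
- lid_blue (a joint): blue lid of the pot with the blue band, disc 60 mm across and 6 mm thick with a tab; 0 = fully home, flat on the rim, pi/2 = upright, up to 2.15 rad; the hinge is stiff (0.25 N m), runs along the pot's y at rim height, 32 mm to +x of the pot's axis, and stays where it is left
- lid_blue_tab (a point): top face of the lid's tab (14 x 20 x 8 mm), 65 mm from the hinge line, at the free edge
- bar_yellow: yellow stirring bar, 34 (x) x 14 x 14 mm square section with a white band round its middle, 18 g, loose; origin at its centre, x along its length; None if absent today
- pot_yellow: white round pot with a yellow band, fixed on the stirrer; 58 mm outside, 51 mm inside, 48 mm high, inner floor 4 mm up; origin under its centre, axes as the stirrer's; pots stand 80 mm apart in a row along y, open lids point up and lean back on the far (+x) side
- lid_yellow (a joint): yellow lid of the pot with the yellow band, disc 60 mm across and 6 mm thick with a tab; 0 = fully home, flat on the rim, pi/2 = upright, up to 2.15 rad; the hinge is stiff (0.25 N m), runs along the pot's y at rim height, 32 mm to +x of the pot's axis, and stays where it is left
- lid_yellow_tab (a point): top face of the lid's tab (14 x 20 x 8 mm), 65 mm from the hinge line, at the free edge
- bar_green: green stirring bar, 34 (x) x 14 x 14 mm square section with a white band round its middle, 18 g, loose; origin at its centre, x along its length; None if absent today
- pot_green: white round pot with a green band, fixed on the stirrer; 58 mm outside, 51 mm inside, 48 mm high, inner floor 4 mm up; origin under its centre, axes as the stirrer's; pots stand 80 mm apart in a row along y, open lids point up and lean back on the far (+x) side
- lid_green (a joint): green lid of the pot with the green band, disc 60 mm across and 6 mm thick with a tab; 0 = fully home, flat on the rim, pi/2 = upright, up to 2.15 rad; the hinge is stiff (0.25 N m), runs along the pot's y at rim height, 32 mm to +x of the pot's axis, and stays where it is left
- lid_green_tab (a point): top face of the lid's tab (14 x 20 x 8 mm), 65 mm from the hinge line, at the free edge
- amber_bottle: amber bottle, 64 mm across, 80 mm high, bystander; origin under its centre
- sample_jar: white jar with green cap, 60 mm across, 75 mm high, bystander; origin under its centre

How it is judged:
By the outcome, as a careful person would: the job done as asked, in the order asked, and still so for the second after the job is handed in, with the robot touching nothing.
Of bar_red, bar_blue, bar_yellow, bar_green only 3 to 4 are there at a start; the rules pass over those that are not, and their reading is None.
At some moment in a run one of bar_red, bar_blue, bar_yellow, bar_green may be knocked a few centimetres aside while the robot is not near it.
Once in a run the grip may slacken for a moment while it holds something.
It also fails if it takes over 208 s, if anything falls off the work surface, if the arm or the gripper's body presses on something with over 40 N, if the wrist force passes 120 N, or if a joint passes its speed limit or range.

## Working session

There is one attempt and no reset: what is moved stays moved. The work goes in short steps, Python scripts to look and compute and a tool call to move; the robot and the scene stay as the last step left them, time stands still between calls to the robot, and variables do not carry over. Pictures are saved under pics/ and viewed, at most 14 in all, crops included, and the job is handed in when it is done.

Besides the shell and the picture viewer there is one more tool, called by a JSON object that holds its "api" and its "payload". drive_tool: Moves the arm, as the interface text tells. Its arguments: {"type":"object","properties":{"moves":{"type":"array"},"gripper":{"type":"number"},"grip_force":{"type":"number"}},"required":["moves"]}

```bash
mkdir -p pics; ls; cat > h.py <<'E'
from plant import *
import numpy as np, cv2
from scipy.spatial.transform import Rotation as R
def cam(n):
    g=get_image(n); return g
def att(g):
    a=np.array(g["attitude"],float)
    return a if a.shape==(3,3) else R.from_rotvec(a).as_matrix()
def world(g):
    h,w=g["z_map"].shape
    uv=np.stack(np.meshgrid(np.arange(w),np.arange(h)),-1).reshape(-1,1,2).astype(np.float64)
    K=np.array([[g["fx"],0,g["cx"]],[0,g["fy"],g["cy"]],[0,0,1.]])
    n=cv2.undistortPoints(uv,K,np.array(g["dist"],float)).reshape(h,w,2)
    z=g["z_map"]; P=np.stack([n[...,0]*z,n[...,1]*z,z],-1)
    W=P@att(g).T+np.array(g["origin"]); W[z==0]=np.nan
    return W
E
python3 - <<'E'
from h import *
s=state();print({k:np.round(v,3) for k,v in s.items()})
for n in("top","side"):
    g=cam(n);cv2.imwrite(f"pics/{n}0.png",cv2.resize(g["frame"],(800,600),interpolation=cv2.INTER_CUBIC));np.save(f"{n}0.npy",g,allow_pickle=True)
    print(n,g["origin"],g["attitude"],g["fx"])
E
```

```text
pics
{'time': np.float64(0.0), 'qpos': array([-1.435,  0.478,  0.022,  1.556, -0.011,  1.109, -0.083]), 'qvel': array([ 0.   , -0.   ,  0.003,  0.001,  0.001, -0.   , -0.   ]), 'effort': array([-0.0000e+00, -5.9646e+01,  1.6080e+00, -2.8119e+01,  1.3000e-02,
        1.0000e-02,  0.0000e+00]), 'tool_pos': array([162.818, 654.527, 249.058]), 'orientation': array([-3.820e-01, -3.118e+00,  3.000e-03]), 'force': array([-0.382,  1.404, -0.287]), 'torque': array([ 0.037, -0.035,  0.004]), 'grasp_force': np.float64(0.0), 'width': np.float64(85.571)}
top [ 454.39184402   26.38734069 1250.39641485] [-2.15842718  2.19887278 -0.05481114] 479.32265933879756
side [ 116.91112457 -586.55792514  666.90570568] [-2.14471975  0.66693495 -0.33917046] 396.5468143331633
```

View pics/top0.png

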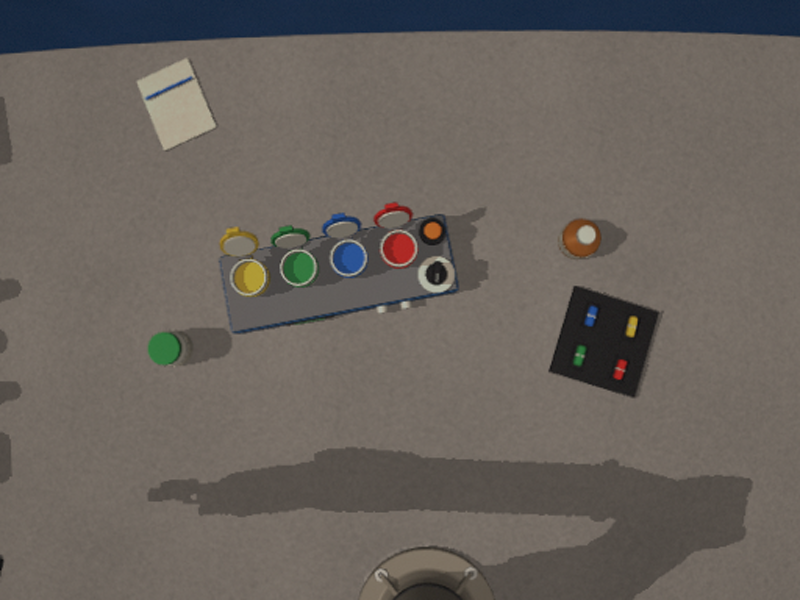

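View pics/side0.png

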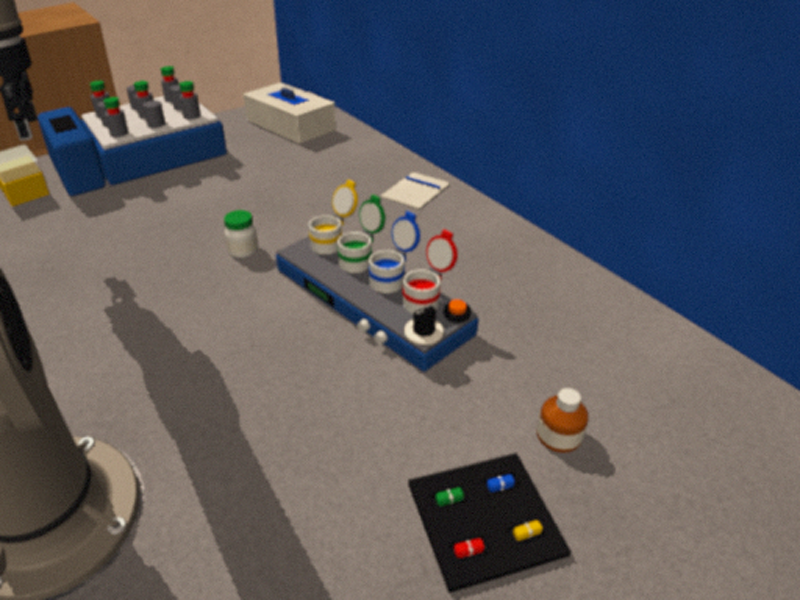

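The top view shows all four bars in the tray: blue (592,316), yellow (632,327), green (580,355), red (621,369). The pots run yellow, green, blue, red at x≈249, 298, 348, 399, with lids open on the far side. The button is at (433,231) and the dial at (437,272). Next I measure these.

```bash
cat >> h.py <<'E'
HUE={"red":[(0,8),(172,180)],"yellow":[(20,35)],"green":[(50,80)],"blue":[(100,120)],"orange":[(9,17)]}
def mask(g,c,smin=150,vmin=60):
    h=cv2.cvtColor(g["frame"],cv2.COLOR_BGR2HSV); m=np.zeros(h.shape[:2],bool)
    for a,b in HUE[c]: m|=(h[...,0]>=a)&(h[...,0]<=b)
    return m&(h[...,1]>=smin)&(h[...,2]>=vmin)
def bars(g,W,lo=4,hi=40,box=(350,600,-420,-150),smin=150):
    out={}
    for c in("red","blue","yellow","green"):
        m=mask(g,c,smin)&(W[...,2]>lo)&(W[...,2]<hi)&(W[...,0]>box[0])&(W[...,0]<box[1])&(W[...,1]>box[2])&(W[...,1]<box[3])
        p=W[m]
        if len(p)<8: out[c]=None;continue
        # restrict to cluster
        md=np.median(p,0);p=p[np.linalg.norm(p[:,:2]-md[:2],axis=1)<30]
        (cx,cy),(w,h),a=cv2.minAreaRect(p[:,:2].astype(np.float32))
        u,s,v=np.linalg.svd(p[:,:2]-p[:,:2].mean(0),full_matrices=False)
        ang=np.arctan2(v[0,1],v[0,0]); ang=(ang+np.pi/2)%np.pi-np.pi/2
        out[c]=(round(cx,1),round(cy,1),round(float(np.percentile(p[:,2],80)),1),round(ang,3),round(max(w,h)),round(min(w,h)),len(p))
    return out
E
python3 - <<'E'
from h import *
from scipy.optimize import least_squares
for n in("top","side"):
    g=np.load(n+"0.npy",allow_pickle=True).item();W=world(g)
    print(n,"table z",np.nanmedian(W[...,2]))
    m0=(W[...,0]>250)&(W[...,0]<900)&(W[...,1]>-450)&(W[...,1]<450)
    print(bars(g,W))
    # white-ish rim pts z 86..97
    hsv=cv2.cvtColor(g["frame"],cv2.COLOR_BGR2HSV)
    # tray
    t=m0&(hsv[...,2]<45)&(W[...,2]<16)&(W[...,1]<-150)&(W[...,2]>8)
    p=W[t][:,:2].astype(np.float32);print("tray",cv2.minAreaRect(p),np.median(W[t][:,2]))
    s=m0&(W[...,2]>40)&(W[...,2]<50)&(W[...,1]>-120)&(W[...,1]<300)&(W[...,0]>480)
    if n=="top":
      l=cv2.connectedComponentsWithStats(s.astype(np.uint8));k=1+np.argmax(l[2][1:,4]);s=l[1]==k
      p=W[s][:,:2].astype(np.float32);print("stirrer",cv2.minAreaRect(p),np.median(W[s][:,2]))
    for c in("red","blue","yellow","green"):
        m=mask(g,c,120)&(W[...,2]>44)&(W[...,2]<60)&(W[...,0]>480)&(W[...,0]<750)&(W[...,1]>-120)&(W[...,1]<330)
        p=W[m]
        if len(p)<10: print(c,"nofloor");continue
        f=np.median(p,0)
        r=(W[...,2]>86)&(W[...,2]<97)&(np.linalg.norm(W[...,:2]-f[:2],axis=-1)<40)
        q=W[r][:,:2]
        fit=least_squares(lambda a:np.hypot(q[:,0]-a[0],q[:,1]-a[1])-27.3,f[:2],loss="soft_l1")
        lm=mask(g,c,100)&(W[...,2]>95)&(np.linalg.norm(W[...,:2]-f[:2],axis=-1)<110)
        print(c,"floor",f.round(1),"rim",fit.x.round(1),len(q),"lid",np.nanmedian(W[lm],0).round(1),lm.sum(),"top",np.nanmax(W[lm],0).round(0) if lm.sum() else 0)
    m=mask(g,"orange",150)&(W[...,2]>45)&(W[...,2]<80)&(W[...,0]>500)&(np.abs(W[...,1])<120)
    p=W[m]; print("button",np.median(p,0).round(1),len(p)); 
    if len(p)>5: print(cv2.minAreaRect(p[:,:2].astype(np.float32)))
    b=(hsv[...,2]<60)&(W[...,2]>68)&(W[...,2]<95)&(W[...,0]>500)&(W[...,0]<660)&(np.abs(W[...,1]-10)<60)
    p=W[b]; print("dial",len(p)); 
    if len(p)>5: print(np.median(p,0).round(1),cv2.minAreaRect(p[:,:2].astype(np.float32)),p[:,2].max())
E
```

```text
top table z -0.16141874981167348
{'red': (404.3, -328.3, 20.7, np.float64(-0.39), 34, 20, 69), 'blue': (493.8, -281.2, 21.8, np.float64(-0.319), 33, 17, 59), 'yellow': (475.8, -348.4, 20.7, np.float64(-0.233), 34, 19, 63), 'green': (430.0, -258.3, 21.8, np.float64(-0.409), 28, 12, 23)}
tray ((451.5167541503906, -303.57440185546875), (149.45045471191406, 148.15016174316406), 71.68485260009766) 11.312225581627217
stirrer ((571.2348022460938, 130.19833374023438), (126.93769836425781, 364.23370361328125), 9.706399917602539) 44.92590438562286
red nofloor
blue nofloor
yellow nofloor
green nofloor
button [634.4 -19.8  66.1] 107
((634.8474731445312, -19.145130157470703), (27.623109817504883, 27.262466430664062), 88.64703369140625)
dial 70
[566.7 -24.8  87.9] ((564.7913208007812, -23.774049758911133), (12.335732460021973, 33.63141632080078), 88.37220764160156) 92.9853533764524
side table z 0.04480563917229574
{'red': (407.3, -326.2, 20.1, np.float64(-0.306), 39, 22, 181), 'blue': (497.1, -280.7, 19.6, np.float64(-0.233), 40, 22, 131), 'yellow': (478.0, -349.8, 20.1, np.float64(-0.283), 38, 20, 167), 'green': (429.9, -258.5, 20.1, np.float64(-0.31), 33, 21, 115)}
tray ((449.51068115234375, -306.8884582519531), (149.52816772460938, 149.512451171875), 71.6108627319336) 10.938265716304386
red nofloor
blue nofloor
yellow nofloor
green nofloor
button [630.  -24.6  65.6] 101
((632.3331298828125, -21.743450164794922), (30.122278213500977, 25.741771697998047), 30.461715698242188)
dial 114
[563.  -29.6  80.1] ((563.8602294921875, -27.244678497314453), (10.790472984313965, 33.61043930053711), 82.55306243896484) 90.91520139193585
```

```bash
python3 - <<'E'
from h import *
from scipy.optimize import least_squares
for n in("top","side"):
    g=np.load(n+"0.npy",allow_pickle=True).item();W=world(g)
    a=np.deg2rad(9.7);ex=np.array([np.cos(a),np.sin(a)]);ey=np.array([-ex[1],ex[0]])
    C=np.array([571.,130.]);L=(W[...,:2]-C)@np.stack([ex,ey],1)
    r=(W[...,2]>90)&(W[...,2]<98)&(np.abs(L[...,0]-10)<65)&(np.abs(L[...,1])<195)
    q=L[r]; 
    f=lambda p:np.min([np.abs(np.hypot(q[:,0]-p[0]+p[2]*(k-1.5)*80,q[:,1]-p[1]-(k-1.5)*80)-27.3) for k in range(4)],0)
    best=min((least_squares(f,[x,y,0],loss="cauchy",f_scale=2) for x in(0,10,20) for y in(0,15,30,45,60)),key=lambda s:s.cost)
    print(n,r.sum(),best.x,best.cost/len(q),np.median(f(best.x)))
    for k in range(4): 
        l=np.array([best.x[0]-best.x[2]*(k-1.5)*80,best.x[1]+(k-1.5)*80]);print(k,(C+l[0]*ex+l[1]*ey).round(1))
        m=(np.abs(L[...,1]-l[1])<12)&(W[...,2]>110)&(W[...,2]<190)&(L[...,0]>l[0]-20)&(L[...,0]<l[0]+120)
        p=np.c_[L[m][:,0]-l[0]-32,W[m][:,2]-93]
        print("  lid",len(p),"ang",np.median(np.arctan2(p[:,1],-p[:,0])).round(2) if len(p) else 0,"zmax",p[:,1].max()+93 if len(p) else 0,"xmax",p[:,0].max() if len(p) else 0)
E
```

```text
top 443 [ 1.67809671e+01  2.10661541e+01 -5.18853854e-04] 1.4007208156052013 1.1588242417895458
0 [604.1  35.3]
  lid 138 ang 1.83 zmax 163.02041659439465 xmax 27.633246240071884
1 [590.7 114.2]
  lid 142 ang 1.81 zmax 164.31026026597783 xmax 27.324239689837306
2 [577.3 193. ]
  lid 127 ang 1.76 zmax 164.17879601157665 xmax 22.365611020425703
3 [563.8 271.9]
  lid 158 ang 1.99 zmax 159.71459964137125 xmax 38.273994203426255
side 365 [1.62616194e+01 2.01874723e+01 4.04780599e-03] 1.7901064796715633 1.6626817970208592
0 [604.3  34.4]
  lid 161 ang 1.81 zmax 157.4779930271622 xmax 23.96064790299416
1 [590.5 113.2]
  lid 148 ang 1.81 zmax 158.1123057899896 xmax 23.8037061669054
2 [576.7 192. ]
  lid 130 ang 1.74 zmax 160.05656194002876 xmax 21.88556464153504
3 [562.9 270.8]
  lid 119 ang 1.99 zmax 153.54388953814282 xmax 35.80122031041623
```

{"api": "drive_tool", "payload": {"moves": [{"delta_pos": [-0.25, -0.3, 0], "turn": 0}, {"delta_pos": [-0.25, -0.3, 0], "turn": 0}, {"delta_pos": [-0.25, -0.3, 0], "turn": 0}, {"delta_pos": [-0.25, -0.3, 0], "turn": 0}, {"delta_pos": [-0.25, -0.3, 0], "turn": 0}, {"delta_pos": [-0.25, -0.3, 0], "turn": 0}, {"delta_pos": [-0.25, -0.3, 0], "turn": 0}, {"delta_pos": [-0.25, -0.3, 0], "turn": 0}], "gripper": 0.04}}

```text
time: 0.77
tool_pos: [308.6, 352.8, 249.8]
orientation: [-0.382, -3.118, 0.0]
force: [1.0, 0.2, -0.4]
width: 40.0
grasp_force: 0.0
```

```bash
cat >> h.py <<'E'
def plan(*wps):
    """wps: (x,y,z[,yaw of tool y axis deg]); prints tool deltas per call, chained from measured state"""
    s=state(); p=np.array(s["tool_pos"]); Rm=R.from_rotvec(s["orientation"]).as_matrix()
    print("t",round(float(s["time"]),1),"at",p.round(1),"yaw",np.rad2deg(np.arctan2(Rm[1,1],Rm[0,1])).round(1),"F",np.round(s["force"],1),"w",round(float(s["width"]),1),"gf",round(float(s["grasp_force"]),1))
    for w in wps:
        d=Rm.T@(np.array(w[:3],float)-p)/1000; yaw=np.arctan2(Rm[1,1],Rm[0,1]); t=0.
        if len(w)>3: t=-((np.deg2rad(w[3])-yaw+np.pi)%(2*np.pi)-np.pi)
        print(w,"->",d.round(4).tolist(),"turn",round(t,3),"rows",max(int(np.ceil(np.linalg.norm(d)/.0417)),int(np.ceil(abs(t)/.125))))
        p=np.array(w[:3],float); Rm=Rm@R.from_rotvec([0,0,t]).as_matrix()
E
python3 - <<'E'
from h import *
plan((540,50,240,71.7),(500,-190,200),(475,-281,100,71.7))
E
```

```text
t 0.8 at [308.6 352.8 249.8] yaw 76.0 F [ 1.   0.2 -0.4] w 40.0 gf 0.0
(540, 50, 240, 71.7) -> [-0.2977, -0.238, 0.0098] turn 0.076 rows 10
(500, -190, 200) -> [-0.0374, -0.2404, 0.0401] turn 0.0 rows 6
(475, -281, 100, 71.7) -> [-0.0049, -0.0942, 0.1] turn -0.0 rows 4
```

{"api": "drive_tool", "payload": {"moves": [{"delta_pos": [-0.3, -0.24, 0.01], "turn": 0.076}, {"delta_pos": [-0.3, -0.24, 0.01], "turn": 0.076}, {"delta_pos": [-0.3, -0.24, 0.01], "turn": 0.076}, {"delta_pos": [-0.3, -0.24, 0.01], "turn": 0.076}, {"delta_pos": [-0.3, -0.24, 0.01], "turn": 0.076}, {"delta_pos": [-0.3, -0.24, 0.01], "turn": 0.076}, {"delta_pos": [-0.3, -0.24, 0.01], "turn": 0.076}, {"delta_pos": [-0.3, -0.24, 0.01], "turn": 0.076}]}}

```text
time: 1.43
tool_pos: [511.1, 88.3, 241.2]
orientation: [-0.5, -3.101, -0.0]
force: [0.8, 0.2, -0.5]
width: 40.3
grasp_force: 0.0
```

{"api": "drive_tool", "payload": {"moves": [{"delta_pos": [-0.037, -0.24, 0.04], "turn": 0}, {"delta_pos": [-0.037, -0.24, 0.04], "turn": 0}, {"delta_pos": [-0.037, -0.24, 0.04], "turn": 0}, {"delta_pos": [-0.037, -0.24, 0.04], "turn": 0}, {"delta_pos": [-0.037, -0.24, 0.04], "turn": 0}, {"delta_pos": [-0.037, -0.24, 0.04], "turn": 0}, {"delta_pos": [-0.037, -0.24, 0.04], "turn": 0}, {"delta_pos": [-0.037, -0.24, 0.04], "turn": 0}]}}

```text
time: 2.1
tool_pos: [469.0, -151.5, 200.9]
orientation: [-0.508, -3.099, 0.001]
force: [1.1, 0.6, -0.0]
width: 39.9
grasp_force: 0.0
```

```bash
python3 - <<'E'
from h import *
plan((495.5,-281.5,80,71.7),(495.5,-281.5,33),(495.5,-281.5,150),(590.6,113.5,150))
g=cam("top");print(bars(g,world(g)))
g=cam("side");print(bars(g,world(g)))
E
```

```text
t 2.1 at [ 469.  -151.5  200.9] yaw 71.4 F [ 1.1  0.6 -0. ] w 39.9 gf 0.0
(495.5, -281.5, 80, 71.7) -> [-0.0668, -0.1146, 0.1209] turn -0.006 rows 5
(495.5, -281.5, 33) -> [-0.0, 0.0, 0.047] turn 0.0 rows 2
(495.5, -281.5, 150) -> [0.0001, -0.0001, -0.117] turn 0.0 rows 3
(590.6, 113.5, 150) -> [0.0337, 0.4049, -0.0003] turn 0.0 rows 10
{'red': None, 'blue': None, 'yellow': None, 'green': None}
{'red': (406.9, -327.1, 20.4, np.float64(-0.331), 39, 22, 180), 'blue': (497.2, -280.7, 19.9, np.float64(-0.252), 41, 21, 130), 'yellow': (478.6, -349.2, 20.3, np.float64(-0.325), 38, 20, 164), 'green': (429.0, -259.8, 20.1, np.float64(-0.288), 34, 21, 119)}
```

{"api": "drive_tool", "payload": {"moves": [{"delta_pos": [-0.067, -0.1145, 0.121], "turn": -0.006}, {"delta_pos": [-0.067, -0.1145, 0.121], "turn": -0.006}, {"delta_pos": [-0.067, -0.1145, 0.121], "turn": -0.006}, {"delta_pos": [-0.067, -0.1145, 0.121], "turn": -0.006}, {"delta_pos": [-0.067, -0.1145, 0.121], "turn": -0.006}, {"delta_pos": [-0.067, -0.1145, 0.121], "turn": -0.006}, {"delta_pos": [-0.067, -0.1145, 0.121], "turn": -0.006}, {"delta_pos": [-0.067, -0.1145, 0.121], "turn": -0.006}], "gripper": 0.03}}

```text
time: 2.87
tool_pos: [498.9, -276.8, 81.2]
orientation: [0.487, 3.103, 0.002]
force: [0.4, -0.9, 0.5]
width: 30.6
grasp_force: 0.0
```

{"api": "drive_tool", "payload": {"moves": [{"delta_pos": [0, 0, 0.03], "turn": 0}, {"delta_pos": [0, 0, 0.045], "turn": 0}, {"delta_pos": [0, 0, 0.045], "turn": 0}, {"delta_pos": [0, 0, 0.045], "turn": 0}, {"delta_pos": [0, 0, 0.045], "turn": 0}]}}

```text
time: 3.28
tool_pos: [498.9, -278.4, 37.0]
orientation: [0.488, 3.101, -0.0]
force: [-0.4, 0.1, 0.6]
width: 30.5
grasp_force: 0.0
```

```bash
python3 - <<'E'
from h import *
plan((495.5,-281.5,33,71.7))
g=cam("side");f=g["frame"][280:384,240:380];cv2.imwrite("pics/s1.png",cv2.resize(f,None,fx=5,fy=5,interpolation=cv2.INTER_CUBIC))
E
```

```text
t 3.3 at [ 498.9 -278.4   37. ] yaw 72.1 F [-0.4  0.1  0.6] w 30.5 gf 0.0
(495.5, -281.5, 33, 71.7) -> [0.0023, -0.004, 0.004] turn 0.007 rows 1
```

View pics/s1.png

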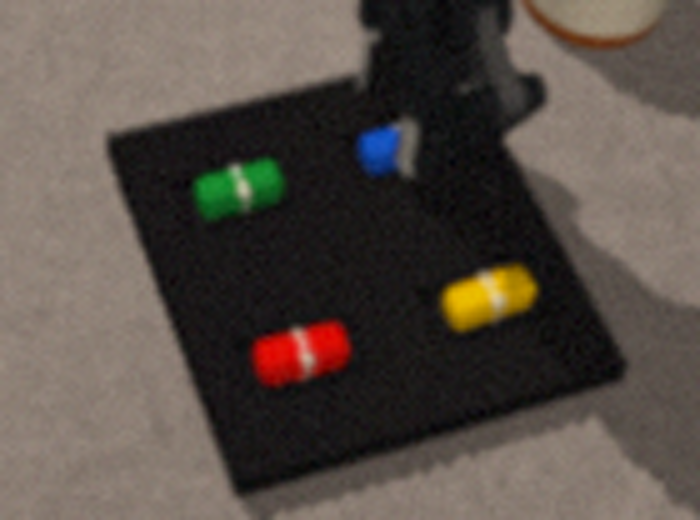

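The crop shows the open fingers over the blue bar at (390,150), with the other three bars undisturbed. I'll correct the pose and grip.

{"api": "drive_tool", "payload": {"moves": [{"delta_pos": [0.002, -0.004, 0.004], "turn": 0.007}, {"delta_pos": [0.002, -0.004, 0.004], "turn": 0.007}, {"delta_pos": [0.002, -0.004, 0.004], "turn": 0.007}]}}

```text
time: 3.58
tool_pos: [494.3, -282.6, 31.7]
orientation: [0.503, 3.101, -0.0]
force: [-0.0, -0.6, 0.0]
width: 30.0
grasp_force: 0.0
```

{"api": "drive_tool", "payload": {"moves": [{"delta_pos": [0, 0, 0], "turn": 0}, {"delta_pos": [0, 0, 0], "turn": 0}, {"delta_pos": [0, 0, 0], "turn": 0}, {"delta_pos": [0, 0, 0], "turn": 0}, {"delta_pos": [0, 0, 0], "turn": 0}, {"delta_pos": [0, 0, 0], "turn": 0}], "gripper": 0, "grip_force": 40}}

```text
time: 4.08
tool_pos: [494.7, -282.3, 31.6]
orientation: [0.502, 3.101, -0.0]
force: [-1.4, -0.3, 4.6]
width: 12.6
grasp_force: 41.2
```

{"api": "drive_tool", "payload": {"moves": [{"delta_pos": [0, 0, -0.12], "turn": 0}, {"delta_pos": [0, 0, -0.12], "turn": 0}, {"delta_pos": [0, 0, -0.12], "turn": 0}, {"delta_pos": [0, 0, -0.12], "turn": 0}, {"delta_pos": [0, 0, -0.12], "turn": 0}]}}

```text
time: 4.5
tool_pos: [496.0, -282.7, 153.4]
orientation: [0.501, 3.097, -0.001]
force: [0.6, 0.7, -0.2]
width: 12.4
grasp_force: 40.4
```

```bash
python3 - <<'E'
from h import *
plan((560,-80,155,71.7),(590.6,113.5,140),(590.6,113.5,112))
E
```

```text
t 4.5 at [ 496.  -282.7  153.4] yaw 71.6 F [ 0.6  0.7 -0.2] w 12.4 gf 40.4
(560, -80, 155, 71.7) -> [0.0031, 0.2126, -0.0015] turn -0.001 rows 6
(590.6, 113.5, 140) -> [0.0318, 0.1933, 0.0149] turn 0.0 rows 5
(590.6, 113.5, 112) -> [0.0001, -0.0, 0.028] turn 0.0 rows 1
```

{"api": "drive_tool", "payload": {"moves": [{"delta_pos": [0.003, 0.213, 0], "turn": 0}, {"delta_pos": [0.003, 0.213, 0], "turn": 0}, {"delta_pos": [0.003, 0.213, 0], "turn": 0}, {"delta_pos": [0.003, 0.213, 0], "turn": 0}, {"delta_pos": [0.003, 0.213, 0], "turn": 0}, {"delta_pos": [0.003, 0.213, 0], "turn": 0}]}}

```text
time: 5.0
tool_pos: [560.4, -69.0, 149.2]
orientation: [-0.483, -3.101, -0.006]
force: [-0.8, 0.5, 0.5]
width: 12.4
grasp_force: 40.4
```

{"api": "drive_tool", "payload": {"moves": [{"delta_pos": [0.032, 0.193, 0.015], "turn": 0}, {"delta_pos": [0.032, 0.193, 0.015], "turn": 0}, {"delta_pos": [0.032, 0.193, 0.015], "turn": 0}, {"delta_pos": [0.032, 0.193, 0.015], "turn": 0}, {"delta_pos": [0.032, 0.193, 0.015], "turn": 0}, {"delta_pos": [0.032, 0.193, 0.015], "turn": 0}, {"delta_pos": [0.032, 0.193, 0.015], "turn": 0}, {"delta_pos": [0.032, 0.193, 0.015], "turn": 0}]}}

```text
time: 5.67
tool_pos: [588.5, 112.9, 135.0]
orientation: [-0.502, -3.099, 0.003]
force: [-0.1, -0.3, -0.7]
width: 12.8
grasp_force: 40.4
```

```bash
python3 - <<'E'
from h import *
plan((590.6,113.5,110,71.7))
g=cam("side");W=world(g);print(bars(g,W))
E
```

```text
t 5.7 at [588.5 112.9 135. ] yaw 71.6 F [-0.1 -0.3 -0.7] w 12.8 gf 40.4
(590.6, 113.5, 110, 71.7) -> [-0.0018, 0.0012, 0.025] turn -0.002 rows 1
{'red': (406.9, -326.8, 20.5, np.float64(-0.325), 39, 21, 176), 'blue': None, 'yellow': (478.2, -350.0, 20.4, np.float64(-0.272), 38, 20, 169), 'green': (430.2, -258.5, 19.8, np.float64(-0.314), 34, 22, 119)}
```

{"api": "drive_tool", "payload": {"moves": [{"delta_pos": [-0.002, 0.001, 0.022], "turn": 0}, {"delta_pos": [-0.002, 0.001, 0.022], "turn": 0}, {"delta_pos": [-0.002, 0.001, 0.022], "turn": 0}, {"delta_pos": [-0.002, 0.001, 0.022], "turn": 0}]}}

```text
time: 6.05
tool_pos: [591.6, 113.1, 114.7]
orientation: [-0.505, -3.101, 0.001]
force: [-0.6, 1.1, 0.2]
width: 12.1
grasp_force: 40.4
```

{"api": "drive_tool", "payload": {"moves": [{"delta_pos": [0, 0, 0], "turn": 0}, {"delta_pos": [0, 0, 0], "turn": 0}, {"delta_pos": [0, 0, 0], "turn": 0}, {"delta_pos": [0, 0, 0], "turn": 0}], "gripper": 0.03}}

```text
time: 6.38
tool_pos: [591.8, 114.5, 114.8]
orientation: [0.502, 3.101, 0.001]
force: [-1.0, 0.7, -0.3]
width: 30.1
grasp_force: 0.0
```

{"api": "drive_tool", "payload": {"moves": [{"delta_pos": [0, 0, -0.045], "turn": 0}, {"delta_pos": [0, 0, -0.045], "turn": 0}, {"delta_pos": [-0.03, -0.2, -0.045], "turn": 0}, {"delta_pos": [-0.03, -0.2, -0.045], "turn": 0}, {"delta_pos": [-0.03, -0.2, -0.045], "turn": 0}, {"delta_pos": [-0.03, -0.2, -0.045], "turn": 0}, {"delta_pos": [-0.03, -0.2, -0.045], "turn": 0}, {"delta_pos": [-0.03, -0.2, -0.045], "turn": 0}]}}

```text
time: 7.05
tool_pos: [555.1, -94.3, 160.5]
orientation: [0.519, 3.096, -0.006]
force: [0.0, -1.3, -0.0]
width: 30.0
grasp_force: 0.0
```

```bash
cat >> h.py <<'E'
def pics(name,n="top",box=(110,230,120,310),f=4):
    g=cam(n);a,b,c,d=box;cv2.imwrite(f"pics/{name}.png",cv2.resize(g["frame"][a:b,c:d],None,fx=f,fy=f,interpolation=cv2.INTER_CUBIC));return g
E
python3 - <<'E'
from h import *
plan((474.5,-350.5,90,71.7),(474.5,-350.5,32),(474.5,-350.5,152))
g=pics("t2");g=cam("side");W=world(g);print(bars(g,W))
E
```

```text
t 7.0 at [555.1 -94.3 160.5] yaw 71.0 F [ 0.  -1.3 -0. ] w 30.0 gf 0.0
(474.5, -350.5, 90, 71.7) -> [-0.0072, -0.2682, 0.0715] turn -0.013 rows 7
(474.5, -350.5, 32) -> [0.0001, 0.0002, 0.058] turn 0.0 rows 2
(474.5, -350.5, 152) -> [-0.0003, -0.0004, -0.12] turn 0.0 rows 3
{'red': (406.7, -327.0, 20.7, np.float64(-0.318), 39, 22, 177), 'blue': None, 'yellow': (478.6, -349.9, 20.3, np.float64(-0.291), 39, 21, 171), 'green': (430.1, -259.2, 19.7, np.float64(-0.315), 33, 20, 117)}
```

View pics/t2.png

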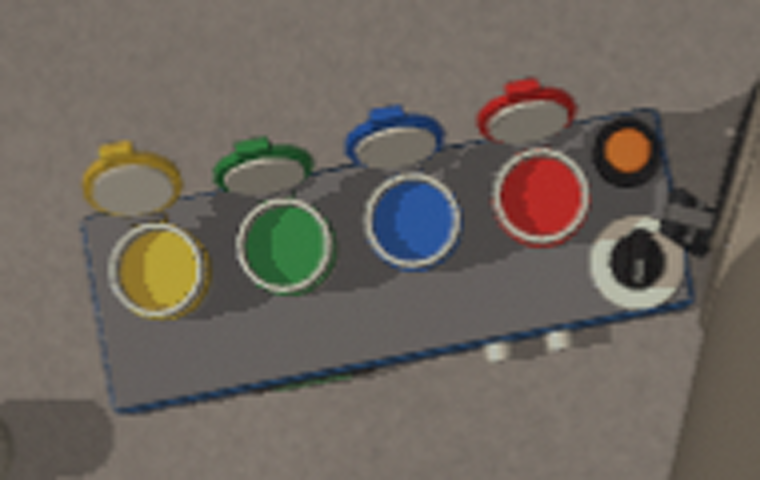

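In the crop no white band shows in the blue pot (412,220), so I'm checking whether the bar is actually inside.

```bash
cat >> h.py <<'E'
POT={"red":(604,35),"blue":(590.6,113.5),"green":(577,192.5),"yellow":(563.4,271.3)}
def inpot(g,W):
    for c,p in POT.items():
        m=(np.linalg.norm(W[...,:2]-np.array(p),axis=-1)<21)
        z=W[m][:,2]; print(c,m.sum(),np.percentile(z,[5,25,50,75,95]).round(0) if len(z) else "")
E
python3 - <<'E'
from h import *
g=cam("top");W=world(g);inpot(g,W)
g0=np.load("top0.npy",allow_pickle=True).item();inpot(g0,world(g0))
g=cam("side");a=g["frame"][90:260,140:340]
cv2.imwrite("pics/s3.png",cv2.resize(a,None,fx=3.5,fy=3.5,interpolation=cv2.INTER_CUBIC))
E
```

```text
red 226 [73. 75. 76. 78. 80.]
blue 226 [73. 75. 77. 78. 81.]
green 223 [73. 75. 77. 78. 80.]
yellow 220 [74. 76. 77. 79. 81.]
red 225 [73. 75. 76. 78. 81.]
blue 226 [73. 75. 77. 79. 81.]
green 218 [74. 76. 77. 79. 81.]
yellow 224 [73. 75. 77. 78. 81.]
```

View pics/s3.png

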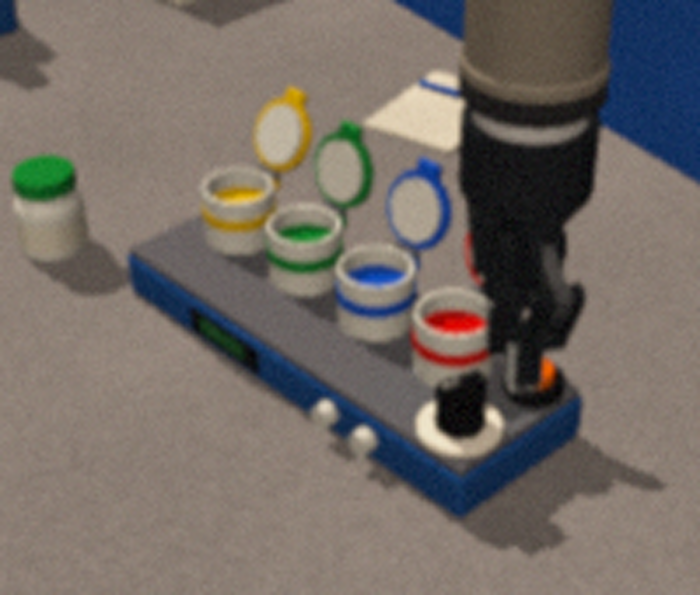

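The pots hold opaque coloured liquid with its surface at z≈77, unchanged from the start. The blue bar has sunk out of sight and lies nowhere else. Next is yellow.

{"api": "drive_tool", "payload": {"moves": [{"delta_pos": [-0.007, -0.268, 0.07], "turn": -0.013}, {"delta_pos": [-0.007, -0.268, 0.07], "turn": -0.013}, {"delta_pos": [-0.007, -0.268, 0.07], "turn": -0.013}, {"delta_pos": [-0.007, -0.268, 0.07], "turn": -0.013}, {"delta_pos": [-0.007, -0.268, 0.07], "turn": -0.013}, {"delta_pos": [-0.007, -0.268, 0.07], "turn": -0.013}, {"delta_pos": [-0.007, -0.268, 0.07], "turn": -0.013}, {"delta_pos": [-0.007, -0.268, 0.07], "turn": -0.013}]}}

```text
time: 7.92
tool_pos: [476.4, -346.4, 88.4]
orientation: [-0.49, -3.101, 0.005]
force: [-0.7, -0.6, -0.1]
width: 29.6
grasp_force: 0.0
```

{"api": "drive_tool", "payload": {"moves": [{"delta_pos": [0, 0, 0], "turn": 0}, {"delta_pos": [0, 0, 0], "turn": 0}]}}

```text
time: 8.08
tool_pos: [480.6, -339.3, 89.1]
orientation: [0.477, 3.105, 0.002]
force: [0.8, 0.3, 1.3]
width: 30.2
grasp_force: 0.0
```

```bash
python3 - <<'E'
from h import *
plan((474.8,-350.3,32,71.7),(474.8,-350.3,152),(540,-60,152),(563.4,271.3,140))
g=cam("side");W=world(g);print(bars(g,W))
E
```

```text
t 8.1 at [ 480.6 -339.3   89.1] yaw 72.5 F [0.8 0.3 1.3] w 30.2 gf 0.0
(474.8, -350.3, 32, 71.7) -> [0.0023, -0.0123, 0.0571] turn 0.014 rows 2
(474.8, -350.3, 152) -> [0.0, 0.0002, -0.12] turn 0.0 rows 3
(540, -60, 152) -> [0.0292, 0.2961, 0.0004] turn 0.0 rows 8
(563.4, 271.3, 140) -> [0.0818, 0.3219, 0.0124] turn 0.0 rows 8
{'red': (406.8, -327.0, 20.6, np.float64(-0.311), 39, 21, 181), 'blue': None, 'yellow': (478.8, -349.6, 20.0, np.float64(-0.264), 38, 20, 171), 'green': (430.3, -259.0, 19.8, np.float64(-0.297), 33, 22, 119)}
```

{"api": "drive_tool", "payload": {"moves": [{"delta_pos": [0.002, -0.0123, 0.03], "turn": 0.014}, {"delta_pos": [0.002, -0.0123, 0.03], "turn": 0.014}, {"delta_pos": [0.002, -0.0123, 0.03], "turn": 0.014}, {"delta_pos": [0.002, -0.0123, 0.057], "turn": 0.014}, {"delta_pos": [0.002, -0.0123, 0.057], "turn": 0.014}, {"delta_pos": [0.002, -0.0123, 0.057], "turn": 0.014}]}}

```text
time: 8.63
tool_pos: [474.1, -351.2, 32.7]
orientation: [-0.501, -3.101, -0.002]
force: [-0.7, 0.2, -0.1]
width: 30.2
grasp_force: 0.0
```

{"api": "drive_tool", "payload": {"moves": [{"delta_pos": [0, 0, 0], "turn": 0}, {"delta_pos": [0, 0, 0], "turn": 0}, {"delta_pos": [0, 0, 0], "turn": 0}, {"delta_pos": [0, 0, 0], "turn": 0}, {"delta_pos": [0, 0, 0], "turn": 0}, {"delta_pos": [0, 0, 0], "turn": 0}], "gripper": 0}}

```text
time: 9.13
tool_pos: [474.2, -352.3, 33.7]
orientation: [0.503, 3.1, 0.001]
force: [-0.2, 2.5, 7.0]
width: 12.4
grasp_force: 40.9
```

{"api": "drive_tool", "payload": {"moves": [{"delta_pos": [0, 0, -0.12], "turn": 0}, {"delta_pos": [0, 0, -0.12], "turn": 0}, {"delta_pos": [0, 0, -0.12], "turn": 0}, {"delta_pos": [0, 0, -0.12], "turn": 0}, {"delta_pos": [0, 0, -0.12], "turn": 0}, {"delta_pos": [0, 0, -0.12], "turn": 0}]}}

```text
time: 9.63
tool_pos: [473.4, -352.0, 152.5]
orientation: [0.503, 3.101, 0.001]
force: [-0.1, -0.1, -0.6]
width: 12.5
grasp_force: 40.1
```

{"api": "drive_tool", "payload": {"moves": [{"delta_pos": [0.029, 0.296, 0], "turn": 0}, {"delta_pos": [0.029, 0.296, 0], "turn": 0}, {"delta_pos": [0.029, 0.296, 0], "turn": 0}, {"delta_pos": [0.029, 0.296, 0], "turn": 0}, {"delta_pos": [0.029, 0.296, 0], "turn": 0}, {"delta_pos": [0.029, 0.296, 0], "turn": 0}, {"delta_pos": [0.029, 0.296, 0], "turn": 0}, {"delta_pos": [0.029, 0.296, 0], "turn": 0}]}}

```text
time: 10.3
tool_pos: [540.2, -53.1, 150.4]
orientation: [-0.486, -3.1, -0.005]
force: [0.9, 0.7, -0.2]
width: 12.0
grasp_force: 40.1
```

{"api": "drive_tool", "payload": {"moves": [{"delta_pos": [0.082, 0.322, 0.012], "turn": 0}, {"delta_pos": [0.082, 0.322, 0.012], "turn": 0}, {"delta_pos": [0.082, 0.322, 0.012], "turn": 0}, {"delta_pos": [0.082, 0.322, 0.012], "turn": 0}, {"delta_pos": [0.082, 0.322, 0.012], "turn": 0}, {"delta_pos": [0.082, 0.322, 0.012], "turn": 0}, {"delta_pos": [0.082, 0.322, 0.012], "turn": 0}, {"delta_pos": [0.082, 0.322, 0.012], "turn": 0}]}}

```text
time: 10.97
tool_pos: [562.4, 270.5, 138.5]
orientation: [-0.502, -3.099, 0.003]
force: [0.6, 0.1, 0.5]
width: 12.4
grasp_force: 40.1
```

{"api": "drive_tool", "payload": {"moves": [{"delta_pos": [0, 0, 0], "turn": 0}, {"delta_pos": [0, 0, 0], "turn": 0}, {"delta_pos": [0, 0, 0], "turn": 0}]}}

```text
time: 11.22
tool_pos: [562.9, 267.8, 138.8]
orientation: [-0.503, -3.099, 0.004]
force: [0.7, 0.1, 0.4]
width: 12.5
grasp_force: 40.1
```

```bash
python3 - <<'E'
from h import *
plan((563.4,271.3,113,71.7),(563.4,271.3,160),(530,-60,160),(428.5,-259,80))
g=cam("side");W=world(g);print(bars(g,W))
E
```

```text
t 11.2 at [562.9 267.8 138.8] yaw 71.6 F [0.7 0.1 0.4] w 12.5 gf 40.1
(563.4, 271.3, 113, 71.7) -> [0.0005, 0.0036, 0.0258] turn -0.002 rows 1
(563.4, 271.3, 160) -> [0.0001, -0.0001, -0.047] turn 0.0 rows 2
(530, -60, 160) -> [-0.0723, -0.325, 0.0008] turn 0.0 rows 8
(428.5, -259, 80) -> [0.0338, -0.2206, 0.0807] turn 0.0 rows 6
{'red': (406.7, -326.7, 20.4, np.float64(-0.39), 38, 22, 176), 'blue': None, 'yellow': None, 'green': (429.4, -259.2, 19.8, np.float64(-0.301), 33, 20, 118)}
```

{"api": "drive_tool", "payload": {"moves": [{"delta_pos": [0.0005, 0.0036, 0.0255], "turn": 0}, {"delta_pos": [0.0005, 0.0036, 0.0255], "turn": 0}, {"delta_pos": [0.0005, 0.0036, 0.0255], "turn": 0}, {"delta_pos": [0.0005, 0.0036, 0.0255], "turn": 0}]}}

```text
time: 11.6
tool_pos: [564.6, 271.0, 115.2]
orientation: [-0.506, -3.1, 0.001]
force: [-0.4, -0.1, -1.0]
width: 12.3
grasp_force: 40.1
```

{"api": "drive_tool", "payload": {"moves": [{"delta_pos": [0, 0, 0], "turn": 0}, {"delta_pos": [0, 0, 0], "turn": 0}, {"delta_pos": [0, 0, 0], "turn": 0}, {"delta_pos": [0, 0, 0], "turn": 0}], "gripper": 0.03}}

```text
time: 11.93
tool_pos: [564.6, 272.5, 115.4]
orientation: [0.503, 3.1, 0.001]
force: [0.5, -0.2, 0.5]
width: 29.8
grasp_force: 0.0
```

{"api": "drive_tool", "payload": {"moves": [{"delta_pos": [0, 0, -0.047], "turn": 0}, {"delta_pos": [0, 0, -0.047], "turn": 0}, {"delta_pos": [0, 0, -0.047], "turn": 0}]}}

```text
time: 12.18
tool_pos: [566.4, 273.2, 165.0]
orientation: [0.503, 3.096, 0.006]
force: [0.4, -0.4, 0.3]
width: 30.3
grasp_force: 0.0
```

{"api": "drive_tool", "payload": {"moves": [{"delta_pos": [-0.072, -0.325, 0], "turn": 0}, {"delta_pos": [-0.072, -0.325, 0], "turn": 0}, {"delta_pos": [-0.072, -0.325, 0], "turn": 0}, {"delta_pos": [-0.072, -0.325, 0], "turn": 0}, {"delta_pos": [-0.072, -0.325, 0], "turn": 0}, {"delta_pos": [-0.072, -0.325, 0], "turn": 0}, {"delta_pos": [-0.072, -0.325, 0], "turn": 0}, {"delta_pos": [-0.072, -0.325, 0], "turn": 0}]}}

```text
time: 12.85
tool_pos: [528.8, -60.4, 161.3]
orientation: [-0.503, -3.1, -0.0]
force: [0.7, -0.1, -0.3]
width: 29.8
grasp_force: 0.0
```

{"api": "drive_tool", "payload": {"moves": [{"delta_pos": [0.034, -0.22, 0.08], "turn": 0}, {"delta_pos": [0.034, -0.22, 0.08], "turn": 0}, {"delta_pos": [0.034, -0.22, 0.08], "turn": 0}, {"delta_pos": [0.034, -0.22, 0.08], "turn": 0}, {"delta_pos": [0.034, -0.22, 0.08], "turn": 0}, {"delta_pos": [0.034, -0.22, 0.08], "turn": 0}, {"delta_pos": [0.034, -0.22, 0.08], "turn": 0}, {"delta_pos": [0.034, -0.22, 0.08], "turn": 0}]}}

```text
time: 13.52
tool_pos: [426.1, -257.8, 80.9]
orientation: [-0.51, -3.098, 0.0]
force: [0.9, 0.6, 0.5]
width: 30.0
grasp_force: 0.0
```

{"api": "drive_tool", "payload": {"moves": [{"delta_pos": [0, 0, 0], "turn": 0}, {"delta_pos": [0, 0, 0], "turn": 0}, {"delta_pos": [0, 0, 0], "turn": 0}]}}

```text
time: 13.77
tool_pos: [429.1, -255.2, 82.0]
orientation: [0.499, 3.101, 0.001]
force: [0.7, 0.1, -0.1]
width: 30.1
grasp_force: 0.0
```

```bash
python3 - <<'E'
from h import *
plan((428.5,-259,32,71.7),(428.5,-259,152),(530,0,152),(577,192.5,140))
g=cam("side");W=world(g);print(bars(g,W))
E
```

```text
t 13.8 at [ 429.1 -255.2   82. ] yaw 71.7 F [ 0.7  0.1 -0.1] w 30.1 gf 0.0
(428.5, -259, 32, 71.7) -> [-0.0006, -0.0038, 0.05] turn 0.0 rows 2
(428.5, -259, 152) -> [-0.0001, 0.0001, -0.12] turn 0.0 rows 3
(530, 0, 152) -> [-0.015, 0.2778, 0.0002] turn 0.0 rows 7
(577, 192.5, 140) -> [0.0158, 0.1975, 0.0121] turn 0.0 rows 5
{'red': (407.0, -326.9, 20.0, np.float64(-0.313), 39, 22, 178), 'blue': None, 'yellow': None, 'green': (429.8, -259.0, 19.8, np.float64(-0.303), 33, 21, 119)}
```

{"api": "drive_tool", "payload": {"moves": [{"delta_pos": [-0.0006, -0.0038, 0.03], "turn": 0}, {"delta_pos": [-0.0006, -0.0038, 0.03], "turn": 0}, {"delta_pos": [-0.0006, -0.0038, 0.05], "turn": 0}, {"delta_pos": [-0.0006, -0.0038, 0.05], "turn": 0}, {"delta_pos": [-0.0006, -0.0038, 0.05], "turn": 0}]}}

```text
time: 14.23
tool_pos: [427.3, -259.8, 32.0]
orientation: [-0.502, -3.1, -0.001]
force: [-0.7, -0.3, 0.7]
width: 30.0
grasp_force: 0.0
```

{"api": "drive_tool", "payload": {"moves": [{"delta_pos": [0, 0, 0], "turn": 0}, {"delta_pos": [0, 0, 0], "turn": 0}, {"delta_pos": [0, 0, 0], "turn": 0}, {"delta_pos": [0, 0, 0], "turn": 0}, {"delta_pos": [0, 0, 0], "turn": 0}, {"delta_pos": [0, 0, 0], "turn": 0}], "gripper": 0}}

```text
time: 14.73
tool_pos: [427.5, -260.1, 32.6]
orientation: [0.503, 3.101, 0.001]
force: [-2.0, 1.4, 7.1]
width: 12.9
grasp_force: 41.1
```

{"api": "drive_tool", "payload": {"moves": [{"delta_pos": [0, 0, -0.12], "turn": 0}, {"delta_pos": [0, 0, -0.12], "turn": 0}, {"delta_pos": [0, 0, -0.12], "turn": 0}, {"delta_pos": [0, 0, -0.12], "turn": 0}, {"delta_pos": [0, 0, -0.12], "turn": 0}, {"delta_pos": [0, 0, -0.12], "turn": 0}]}}

```text
time: 15.23
tool_pos: [427.2, -259.8, 151.9]
orientation: [0.503, 3.101, 0.001]
force: [0.1, 0.1, -0.8]
width: 12.5
grasp_force: 40.3
```

{"api": "drive_tool", "payload": {"moves": [{"delta_pos": [-0.015, 0.278, 0], "turn": 0}, {"delta_pos": [-0.015, 0.278, 0], "turn": 0}, {"delta_pos": [-0.015, 0.278, 0], "turn": 0}, {"delta_pos": [-0.015, 0.278, 0], "turn": 0}, {"delta_pos": [-0.015, 0.278, 0], "turn": 0}, {"delta_pos": [-0.015, 0.278, 0], "turn": 0}, {"delta_pos": [-0.015, 0.278, 0], "turn": 0}, {"delta_pos": [-0.015, 0.278, 0], "turn": 0}]}}

```text
time: 15.9
tool_pos: [530.7, 6.4, 150.0]
orientation: [-0.487, -3.101, -0.003]
force: [-0.1, -0.1, 0.2]
width: 12.5
grasp_force: 40.3
```

{"api": "drive_tool", "payload": {"moves": [{"delta_pos": [0.016, 0.198, 0.012], "turn": 0}, {"delta_pos": [0.016, 0.198, 0.012], "turn": 0}, {"delta_pos": [0.016, 0.198, 0.012], "turn": 0}, {"delta_pos": [0.016, 0.198, 0.012], "turn": 0}, {"delta_pos": [0.016, 0.198, 0.012], "turn": 0}, {"delta_pos": [0.016, 0.198, 0.012], "turn": 0}, {"delta_pos": [0.016, 0.198, 0.012], "turn": 0}, {"delta_pos": [0.016, 0.198, 0.012], "turn": 0}]}}

```text
time: 16.57
tool_pos: [576.0, 190.1, 138.3]
orientation: [-0.504, -3.099, 0.004]
force: [-0.3, -0.2, 0.2]
width: 12.9
grasp_force: 40.3
```

{"api": "drive_tool", "payload": {"moves": [{"delta_pos": [0, 0, 0], "turn": 0}, {"delta_pos": [0, 0, 0], "turn": 0}, {"delta_pos": [0, 0, 0], "turn": 0}]}}

```text
time: 16.82
tool_pos: [576.9, 190.0, 139.8]
orientation: [-0.507, -3.1, 0.001]
force: [0.0, -0.6, 0.3]
width: 12.6
grasp_force: 40.3
```

```bash
python3 - <<'E'
from h import *
plan((577,192.5,113,71.7),(577,192.5,160),(500,-110,160),(405.5,-328,80))
g=cam("side");W=world(g);print(bars(g,W))
E
```

```text
t 16.8 at [576.9 190.  139.8] yaw 71.4 F [ 0.  -0.6  0.3] w 12.6 gf 40.3
(577, 192.5, 113, 71.7) -> [0.0007, 0.0024, 0.0268] turn -0.005 rows 1
(577, 192.5, 160) -> [0.0, -0.0, -0.047] turn 0.0 rows 2
(500, -110, 160) -> [-0.0219, -0.3114, 0.0001] turn 0.0 rows 8
(405.5, -328, 80) -> [0.0213, -0.2366, 0.0801] turn 0.0 rows 7
{'red': (407.2, -327.1, 20.5, np.float64(-0.325), 39, 21, 176), 'blue': None, 'yellow': None, 'green': None}
```

{"api": "drive_tool", "payload": {"moves": [{"delta_pos": [0.0007, 0.0024, 0.0265], "turn": 0}, {"delta_pos": [0.0007, 0.0024, 0.0265], "turn": 0}, {"delta_pos": [0.0007, 0.0024, 0.0265], "turn": 0}, {"delta_pos": [0.0007, 0.0024, 0.0265], "turn": 0}]}}

```text
time: 17.2
tool_pos: [577.2, 193.7, 113.9]
orientation: [-0.504, -3.101, 0.0]
force: [0.0, -0.0, -0.0]
width: 12.8
grasp_force: 40.3
```

{"api": "drive_tool", "payload": {"moves": [{"delta_pos": [0, 0, 0], "turn": 0}, {"delta_pos": [0, 0, 0], "turn": 0}, {"delta_pos": [0, 0, 0], "turn": 0}, {"delta_pos": [0, 0, 0], "turn": 0}], "gripper": 0.03}}

```text
time: 17.53
tool_pos: [577.3, 194.1, 113.9]
orientation: [0.503, 3.1, 0.001]
force: [0.1, 0.5, -0.3]
width: 30.0
grasp_force: 0.0
```

{"api": "drive_tool", "payload": {"moves": [{"delta_pos": [0, 0, -0.047], "turn": 0}, {"delta_pos": [0, 0, -0.047], "turn": 0}, {"delta_pos": [0, 0, -0.047], "turn": 0}]}}

```text
time: 17.78
tool_pos: [579.2, 194.5, 163.4]
orientation: [0.503, 3.096, 0.005]
force: [0.1, 0.2, -1.0]
width: 30.1
grasp_force: 0.0
```

{"api": "drive_tool", "payload": {"moves": [{"delta_pos": [-0.022, -0.311, 0], "turn": 0}, {"delta_pos": [-0.022, -0.311, 0], "turn": 0}, {"delta_pos": [-0.022, -0.311, 0], "turn": 0}, {"delta_pos": [-0.022, -0.311, 0], "turn": 0}, {"delta_pos": [-0.022, -0.311, 0], "turn": 0}, {"delta_pos": [-0.022, -0.311, 0], "turn": 0}, {"delta_pos": [-0.022, -0.311, 0], "turn": 0}, {"delta_pos": [-0.022, -0.311, 0], "turn": 0}]}}

```text
time: 18.45
tool_pos: [497.0, -113.3, 160.0]
orientation: [-0.512, -3.099, 0.003]
force: [-0.1, -0.8, -0.2]
width: 29.9
grasp_force: 0.0
```

{"api": "drive_tool", "payload": {"moves": [{"delta_pos": [0.021, -0.236, 0.08], "turn": 0}, {"delta_pos": [0.021, -0.236, 0.08], "turn": 0}, {"delta_pos": [0.021, -0.236, 0.08], "turn": 0}, {"delta_pos": [0.021, -0.236, 0.08], "turn": 0}, {"delta_pos": [0.021, -0.236, 0.08], "turn": 0}, {"delta_pos": [0.021, -0.236, 0.08], "turn": 0}, {"delta_pos": [0.021, -0.236, 0.08], "turn": 0}, {"delta_pos": [0.021, -0.236, 0.08], "turn": 0}]}}

```text
time: 19.12
tool_pos: [402.2, -327.5, 79.2]
orientation: [-0.513, -3.097, 0.001]
force: [0.3, 0.7, 0.4]
width: 29.9
grasp_force: 0.0
```

{"api": "drive_tool", "payload": {"moves": [{"delta_pos": [0, 0, 0], "turn": 0}, {"delta_pos": [0, 0, 0], "turn": 0}, {"delta_pos": [0, 0, 0], "turn": 0}]}}

```text
time: 19.37
tool_pos: [406.3, -323.5, 80.4]
orientation: [0.498, 3.101, 0.001]
force: [0.3, 0.1, 0.7]
width: 30.4
grasp_force: 0.0
```

```bash
python3 - <<'E'
from h import *
plan((405.5,-328,32,71.7),(405.5,-328,152),(530,-100,152),(604,35,140))
g=cam("side");W=world(g);print(bars(g,W))
E
```

```text
t 19.4 at [ 406.3 -323.5   80.4] yaw 71.7 F [0.3 0.1 0.7] w 30.4 gf 0.0
(405.5, -328, 32, 71.7) -> [-0.0007, -0.0045, 0.0484] turn 0.001 rows 2
(405.5, -328, 152) -> [-0.0, 0.0001, -0.12] turn 0.0 rows 3
(530, -100, 152) -> [-0.0466, 0.2556, 0.0002] turn 0.0 rows 7
(604, 35, 140) -> [-0.0279, 0.1514, 0.0121] turn 0.0 rows 4
{'red': (407.0, -326.2, 20.3, np.float64(-0.353), 39, 22, 176), 'blue': None, 'yellow': None, 'green': None}
```

{"api": "drive_tool", "payload": {"moves": [{"delta_pos": [-0.0007, -0.0042, 0.03], "turn": 0}, {"delta_pos": [-0.0007, -0.0042, 0.03], "turn": 0}, {"delta_pos": [-0.0007, -0.0042, 0.048], "turn": 0}, {"delta_pos": [-0.0007, -0.0042, 0.048], "turn": 0}, {"delta_pos": [-0.0007, -0.0042, 0.048], "turn": 0}]}}

```text
time: 19.83
tool_pos: [404.3, -328.6, 32.5]
orientation: [-0.502, -3.1, -0.001]
force: [0.2, 0.2, -0.3]
width: 30.2
grasp_force: 0.0
```

{"api": "drive_tool", "payload": {"moves": [{"delta_pos": [0, 0, 0], "turn": 0}, {"delta_pos": [0, 0, 0], "turn": 0}, {"delta_pos": [0, 0, 0], "turn": 0}, {"delta_pos": [0, 0, 0], "turn": 0}, {"delta_pos": [0, 0, 0], "turn": 0}, {"delta_pos": [0, 0, 0], "turn": 0}], "gripper": 0}}

```text
time: 20.33
tool_pos: [404.8, -329.4, 33.4]
orientation: [0.503, 3.1, 0.0]
force: [-1.0, 1.8, 6.9]
width: 12.4
grasp_force: 40.9
```

{"api": "drive_tool", "payload": {"moves": [{"delta_pos": [0, 0, -0.12], "turn": 0}, {"delta_pos": [0, 0, -0.12], "turn": 0}, {"delta_pos": [0, 0, -0.12], "turn": 0}, {"delta_pos": [0, 0, -0.12], "turn": 0}, {"delta_pos": [0, 0, -0.12], "turn": 0}, {"delta_pos": [0, 0, -0.12], "turn": 0}]}}

```text
time: 20.83
tool_pos: [404.3, -329.0, 152.5]
orientation: [0.503, 3.101, 0.001]
force: [-1.0, 0.6, -0.6]
width: 12.3
grasp_force: 40.1
```

{"api": "drive_tool", "payload": {"moves": [{"delta_pos": [-0.047, 0.256, 0], "turn": 0}, {"delta_pos": [-0.047, 0.256, 0], "turn": 0}, {"delta_pos": [-0.047, 0.256, 0], "turn": 0}, {"delta_pos": [-0.047, 0.256, 0], "turn": 0}, {"delta_pos": [-0.047, 0.256, 0], "turn": 0}, {"delta_pos": [-0.047, 0.256, 0], "turn": 0}, {"delta_pos": [-0.047, 0.256, 0], "turn": 0}, {"delta_pos": [-0.047, 0.256, 0], "turn": 0}]}}

```text
time: 21.5
tool_pos: [530.8, -96.6, 150.6]
orientation: [-0.491, -3.1, -0.001]
force: [-0.3, 0.9, 0.2]
width: 12.5
grasp_force: 40.1
```

{"api": "drive_tool", "payload": {"moves": [{"delta_pos": [-0.028, 0.151, 0.012], "turn": 0}, {"delta_pos": [-0.028, 0.151, 0.012], "turn": 0}, {"delta_pos": [-0.028, 0.151, 0.012], "turn": 0}, {"delta_pos": [-0.028, 0.151, 0.012], "turn": 0}, {"delta_pos": [-0.028, 0.151, 0.012], "turn": 0}, {"delta_pos": [-0.028, 0.151, 0.012], "turn": 0}, {"delta_pos": [-0.028, 0.151, 0.012], "turn": 0}, {"delta_pos": [-0.028, 0.151, 0.012], "turn": 0}]}}

```text
time: 22.17
tool_pos: [603.1, 30.1, 139.9]
orientation: [-0.509, -3.099, 0.002]
force: [-0.1, 0.6, -0.0]
width: 12.3
grasp_force: 40.1
```

{"api": "drive_tool", "payload": {"moves": [{"delta_pos": [0, 0, 0], "turn": 0}, {"delta_pos": [0, 0, 0], "turn": 0}, {"delta_pos": [0, 0, 0], "turn": 0}]}}

```text
time: 22.42
tool_pos: [604.0, 32.0, 140.5]
orientation: [0.506, 3.101, 0.0]
force: [-0.1, -0.2, 0.9]
width: 12.5
grasp_force: 40.1
```

```bash
python3 - <<'E'
from h import *
plan((604,35,113,71.7))
g=cam("side");W=world(g);print(bars(g,W))
E
```

```text
t 22.4 at [604.   32.  140.5] yaw 71.5 F [-0.1 -0.2  0.9] w 12.5 gf 40.1
(604, 35, 113, 71.7) -> [0.001, 0.0028, 0.0275] turn -0.004 rows 1
{'red': None, 'blue': None, 'yellow': None, 'green': None}
```

{"api": "drive_tool", "payload": {"moves": [{"delta_pos": [0.001, 0.003, 0.0273], "turn": 0}, {"delta_pos": [0.001, 0.003, 0.0273], "turn": 0}, {"delta_pos": [0.001, 0.003, 0.0273], "turn": 0}, {"delta_pos": [0.001, 0.003, 0.0273], "turn": 0}]}}

```text
time: 22.8
tool_pos: [604.3, 35.9, 113.5]
orientation: [-0.504, -3.101, 0.0]
force: [0.1, -0.4, 0.2]
width: 12.6
grasp_force: 40.1
```

{"api": "drive_tool", "payload": {"moves": [{"delta_pos": [0, 0, 0], "turn": 0}, {"delta_pos": [0, 0, 0], "turn": 0}, {"delta_pos": [0, 0, 0], "turn": 0}, {"delta_pos": [0, 0, 0], "turn": 0}], "gripper": 0.03}}

```text
time: 23.13
tool_pos: [604.5, 36.1, 113.6]
orientation: [0.503, 3.1, 0.001]
force: [-0.3, -0.1, -0.4]
width: 29.7
grasp_force: 0.0
```

{"api": "drive_tool", "payload": {"moves": [{"delta_pos": [0, 0, -0.117], "turn": 0}, {"delta_pos": [0, 0, -0.117], "turn": 0}, {"delta_pos": [0, 0, -0.117], "turn": 0}, {"delta_pos": [0, 0, -0.117], "turn": 0}, {"delta_pos": [0, 0, -0.117], "turn": -0.49}, {"delta_pos": [0, 0, -0.117], "turn": -0.49}, {"delta_pos": [0, 0, -0.117], "turn": -0.49}, {"delta_pos": [0, 0, -0.117], "turn": -0.49}]}}

```text
time: 23.8
tool_pos: [604.2, 36.1, 230.3]
orientation: [-0.274, 3.129, 0.0]
force: [0.1, 0.2, 0.2]
width: 30.0
grasp_force: 0.0
```

{"api": "drive_tool", "payload": {"moves": [{"delta_pos": [0, 0, 0], "turn": 0}, {"delta_pos": [0, 0, 0], "turn": 0}, {"delta_pos": [0, 0, 0], "turn": 0}], "gripper": 0}}

```text
time: 24.05
tool_pos: [604.2, 36.0, 230.0]
orientation: [0.258, -3.131, -0.0]
force: [-0.2, 0.2, -0.1]
width: -0.1
grasp_force: 0.0
```

```bash
cat >> h.py <<'E'
A=np.deg2rad(9.7);EX=np.array([np.cos(A),np.sin(A)]);EY=np.array([-EX[1],EX[0]])
def S(c,dx,z,yaw=99.7,dy=0): p=np.array(POT[c])+dx*EX+dy*EY; return (p[0].round(1),p[1].round(1),z,yaw)
E
python3 - <<'E'
from h import *
plan(S("red",92,230),S("red",92,147),S("red",2,147),S("red",-18,123))
g=cam("side");W=world(g);print(bars(g,W,box=(250,900,-600,0)))
E
```

```text
t 24.1 at [604.2  36.  230. ] yaw 99.4 F [-0.2  0.2 -0.1] w -0.1 gf 0.0
(np.float64(694.7), np.float64(50.5), 230, 99.7) -> [-0.0916, -0.0006, 0.0] turn -0.005 rows 3
(np.float64(694.7), np.float64(50.5), 147, 99.7) -> [0.0, -0.0, 0.083] turn 0.0 rows 2
(np.float64(606.0), np.float64(35.3), 147, 99.7) -> [0.09, -0.0, -0.0] turn -0.0 rows 3
(np.float64(586.3), np.float64(32.0), 123, 99.7) -> [0.02, 0.0001, 0.024] turn -0.0 rows 1
{'red': None, 'blue': (558.8, -54.4, 33.2, np.float64(-0.165), 59, 28, 239), 'yellow': None, 'green': None}
```

{"api": "drive_tool", "payload": {"moves": [{"delta_pos": [-0.092, 0, 0], "turn": -0.005}, {"delta_pos": [-0.092, 0, 0], "turn": -0.005}, {"delta_pos": [-0.092, 0, 0], "turn": -0.005}, {"delta_pos": [-0.092, 0, 0], "turn": -0.005}, {"delta_pos": [-0.092, 0, 0.083], "turn": -0.005}, {"delta_pos": [-0.092, 0, 0.083], "turn": -0.005}, {"delta_pos": [-0.092, 0, 0.083], "turn": -0.005}, {"delta_pos": [-0.092, 0, 0.083], "turn": -0.005}]}}

```text
time: 24.77
tool_pos: [692.6, 51.4, 145.3]
orientation: [0.27, -3.124, 0.001]
force: [-0.8, 0.6, 0.6]
width: -0.0
grasp_force: 0.0
```

{"api": "drive_tool", "payload": {"moves": [{"delta_pos": [0.015, 0, 0], "turn": 0}, {"delta_pos": [0.03, 0, 0], "turn": 0}, {"delta_pos": [0.045, 0, 0], "turn": 0}, {"delta_pos": [0.06, 0, 0], "turn": 0}, {"delta_pos": [0.075, 0, 0], "turn": 0}, {"delta_pos": [0.09, 0, 0], "turn": 0}, {"delta_pos": [0.09, 0, 0], "turn": 0}]}}

```text
time: 25.35
tool_pos: [607.8, 35.9, 151.5]
orientation: [-0.269, 3.123, 0.002]
force: [-0.9, 0.4, 3.3]
width: -0.1
grasp_force: 1.0
```

```bash
python3 - <<'E'
from h import *
plan(S("red",2,147),S("red",-18,123))
g=pics("s4","side",(90,260,140,340),3.5)
E
```

```text
t 25.4 at [607.8  35.9 151.5] yaw 99.8 F [-0.9  0.4  3.3] w -0.1 gf 1.0
(np.float64(606.0), np.float64(35.3), 147, 99.7) -> [0.0019, -0.0003, 0.0044] turn 0.002 rows 1
(np.float64(586.3), np.float64(32.0), 123, 99.7) -> [0.0202, 0.0001, 0.0238] turn 0.0 rows 1
```

View pics/s4.png

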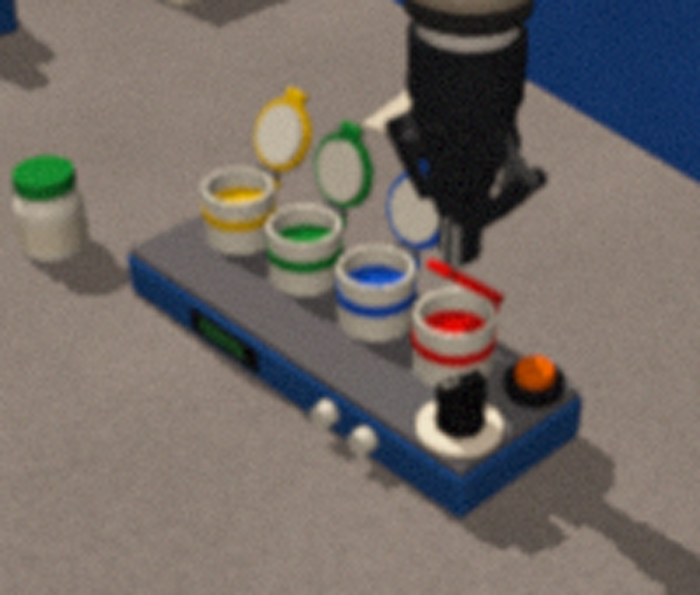

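The red lid, at (465,285), is tilting down under the fingertips. I'll keep going and press it home.

{"api": "drive_tool", "payload": {"moves": [{"delta_pos": [0.01, 0, 0.012], "turn": 0}, {"delta_pos": [0.02, 0, 0.024], "turn": 0}, {"delta_pos": [0.025, 0, 0.028], "turn": 0}, {"delta_pos": [0.025, 0, 0.031], "turn": 0}, {"delta_pos": [0.025, 0, 0.033], "turn": 0}, {"delta_pos": [0.025, 0, 0.033], "turn": 0}, {"delta_pos": [0.025, 0, 0.033], "turn": 0}]}}

```text
time: 25.98
tool_pos: [583.5, 31.7, 117.9]
orientation: [-0.27, 3.128, 0.002]
force: [-5.5, 0.4, 22.3]
width: 0.2
grasp_force: 11.2
```

```bash
python3 - <<'E'
from h import *
plan(S("red",-23,118))
E
```

```text
t 26.0 at [583.5  31.7 117.9] yaw 99.9 F [-5.5  0.4 22.3] w 0.2 gf 11.2
(np.float64(581.3), np.float64(31.1), 118, 99.7) -> [0.0022, -0.0002, -0.0001] turn 0.003 rows 1
```

{"api": "drive_tool", "payload": {"moves": [{"delta_pos": [0, 0, -0.11], "turn": 0}, {"delta_pos": [0, 0, -0.11], "turn": 0}, {"delta_pos": [0, 0, -0.11], "turn": 0}, {"delta_pos": [0, 0, -0.11], "turn": 0}, {"delta_pos": [-0.113, 0.08, -0.11], "turn": 0}, {"delta_pos": [-0.113, 0.08, -0.11], "turn": 0}, {"delta_pos": [-0.113, 0.08, -0.11], "turn": 0}, {"delta_pos": [-0.113, 0.08, -0.11], "turn": 0}]}}

```text
time: 26.65
tool_pos: [681.9, 136.7, 224.2]
orientation: [-0.28, 3.128, 0.004]
force: [-0.3, 1.5, 0.1]
width: -0.1
grasp_force: 0.0
```

{"api": "drive_tool", "payload": {"moves": [{"delta_pos": [0, 0, 0], "turn": 0}, {"delta_pos": [0, 0, 0], "turn": 0}, {"delta_pos": [0, 0, 0], "turn": 0}]}}

```text
time: 26.9
tool_pos: [678.7, 128.4, 224.1]
orientation: [0.269, -3.129, 0.002]
force: [-0.1, -0.5, 0.3]
width: -0.0
grasp_force: 0.0
```

```bash
python3 - <<'E'
from h import *
plan(S("blue",92,147),S("blue",2,147),S("blue",-18,123))
E
```

```text
t 26.9 at [678.7 128.4 224.1] yaw 99.8 F [-0.1 -0.5  0.3] w -0.0 gf 0.0
(np.float64(681.3), np.float64(129.0), 147, 99.7) -> [-0.0027, 0.0003, 0.0771] turn 0.002 rows 2
(np.float64(592.6), np.float64(113.8), 147, 99.7) -> [0.09, -0.0, 0.0001] turn 0.0 rows 3
(np.float64(572.9), np.float64(110.5), 123, 99.7) -> [0.0199, 0.0001, 0.024] turn 0.0 rows 1
```

{"api": "drive_tool", "payload": {"moves": [{"delta_pos": [-0.003, 0, 0.077], "turn": 0}, {"delta_pos": [-0.003, 0, 0.077], "turn": 0}, {"delta_pos": [-0.003, 0, 0.077], "turn": 0}, {"delta_pos": [-0.003, 0, 0.077], "turn": 0}]}}

```text
time: 27.23
tool_pos: [680.4, 128.9, 146.1]
orientation: [0.269, -3.126, 0.002]
force: [0.6, 0.0, 0.0]
width: -0.2
grasp_force: 0.0
```

{"api": "drive_tool", "payload": {"moves": [{"delta_pos": [0.015, 0, 0], "turn": 0}, {"delta_pos": [0.03, 0, 0], "turn": 0}, {"delta_pos": [0.045, 0, 0], "turn": 0}, {"delta_pos": [0.06, 0, 0], "turn": 0}, {"delta_pos": [0.075, 0, 0], "turn": 0}, {"delta_pos": [0.09, 0, 0], "turn": 0}, {"delta_pos": [0.09, 0, 0], "turn": 0}]}}

```text
time: 27.82
tool_pos: [594.9, 114.4, 151.3]
orientation: [-0.269, 3.123, 0.003]
force: [1.6, -0.8, 3.4]
width: -0.4
grasp_force: 1.2
```

{"api": "drive_tool", "payload": {"moves": [{"delta_pos": [0.01, 0, 0.012], "turn": 0}, {"delta_pos": [0.02, 0, 0.024], "turn": 0}, {"delta_pos": [0.025, 0, 0.028], "turn": 0}, {"delta_pos": [0.025, 0, 0.031], "turn": 0}, {"delta_pos": [0.025, 0, 0.033], "turn": 0}, {"delta_pos": [0.025, 0, 0.033], "turn": 0}, {"delta_pos": [0.025, 0, 0.033], "turn": 0}]}}

```text
time: 28.4
tool_pos: [570.9, 110.6, 118.0]
orientation: [-0.27, 3.127, 0.003]
force: [-4.7, 0.0, 20.0]
width: 0.0
grasp_force: 10.0
```

```bash
python3 - <<'E'
from h import *
plan(S("blue",-23,118))
E
```

```text
t 28.4 at [570.9 110.6 118. ] yaw 99.9 F [-4.7  0.  20. ] w 0.0 gf 10.0
(np.float64(567.9), np.float64(109.6), 118, 99.7) -> [0.0031, -0.0005, 0.0] turn 0.003 rows 1
```

Blue is home. Next is green, then a check before yellow, which leans back further.

{"api": "drive_tool", "payload": {"moves": [{"delta_pos": [0, 0, -0.11], "turn": 0}, {"delta_pos": [0, 0, -0.11], "turn": 0}, {"delta_pos": [0, 0, -0.11], "turn": 0}, {"delta_pos": [0, 0, -0.11], "turn": 0}, {"delta_pos": [-0.113, 0.079, -0.11], "turn": 0}, {"delta_pos": [-0.113, 0.079, -0.11], "turn": 0}, {"delta_pos": [-0.113, 0.079, -0.11], "turn": 0}, {"delta_pos": [-0.113, 0.079, -0.11], "turn": 0}]}}

```text
time: 29.07
tool_pos: [669.1, 213.9, 224.6]
orientation: [-0.279, 3.127, 0.004]
force: [0.3, 1.3, -0.6]
width: -0.1
grasp_force: 0.0
```

{"api": "drive_tool", "payload": {"moves": [{"delta_pos": [0, 0, 0], "turn": 0}, {"delta_pos": [0, 0, 0], "turn": 0}, {"delta_pos": [0, 0, 0], "turn": 0}]}}

```text
time: 29.32
tool_pos: [666.2, 206.2, 224.3]
orientation: [0.269, -3.129, 0.002]
force: [0.6, -0.4, 0.3]
width: -0.5
grasp_force: 0.0
```

{"api": "drive_tool", "payload": {"moves": [{"delta_pos": [-0.003, 0, 0.077], "turn": 0}, {"delta_pos": [-0.003, 0, 0.077], "turn": 0}, {"delta_pos": [-0.003, 0, 0.077], "turn": 0}, {"delta_pos": [-0.003, 0, 0.077], "turn": 0}]}}

```text
time: 29.65
tool_pos: [667.8, 206.7, 146.1]
orientation: [0.269, -3.126, 0.002]
force: [0.3, 0.2, 0.1]
width: -0.0
grasp_force: 0.0
```

```bash
python3 - <<'E'
from h import *
plan(S("green",92,147),S("green",2,147),S("green",-18,123))
E
```

```text
t 29.6 at [667.8 206.7 146.1] yaw 99.8 F [0.3 0.2 0.1] w -0.0 gf 0.0
(np.float64(667.7), np.float64(208.0), 147, 99.7) -> [-0.0001, 0.0013, -0.0009] turn 0.002 rows 1
(np.float64(579.0), np.float64(192.8), 147, 99.7) -> [0.09, -0.0, 0.0004] turn 0.0 rows 3
(np.float64(559.3), np.float64(189.5), 123, 99.7) -> [0.0199, 0.0001, 0.0241] turn 0.0 rows 1
```

{"api": "drive_tool", "payload": {"moves": [{"delta_pos": [0.015, 0.001, 0], "turn": 0}, {"delta_pos": [0.03, 0.001, 0], "turn": 0}, {"delta_pos": [0.045, 0.001, 0], "turn": 0}, {"delta_pos": [0.06, 0.001, 0], "turn": 0}, {"delta_pos": [0.075, 0.001, 0], "turn": 0}, {"delta_pos": [0.09, 0.001, 0], "turn": 0}, {"delta_pos": [0.09, 0.001, 0], "turn": 0}]}}

```text
time: 30.23
tool_pos: [582.1, 193.7, 151.4]
orientation: [-0.269, 3.123, 0.004]
force: [1.0, -0.4, 2.6]
width: 0.2
grasp_force: 1.1
```

{"api": "drive_tool", "payload": {"moves": [{"delta_pos": [0.01, 0, 0.012], "turn": 0}, {"delta_pos": [0.02, 0, 0.024], "turn": 0}, {"delta_pos": [0.025, 0, 0.028], "turn": 0}, {"delta_pos": [0.025, 0, 0.031], "turn": 0}, {"delta_pos": [0.025, 0, 0.033], "turn": 0}, {"delta_pos": [0.025, 0, 0.033], "turn": 0}, {"delta_pos": [0.025, 0, 0.033], "turn": 0}]}}

```text
time: 30.82
tool_pos: [558.3, 189.9, 118.1]
orientation: [-0.27, 3.127, 0.004]
force: [-3.5, -1.4, 19.1]
width: 0.1
grasp_force: 9.3
```

{"api": "drive_tool", "payload": {"moves": [{"delta_pos": [0, 0, -0.11], "turn": 0}, {"delta_pos": [0, 0, -0.11], "turn": 0}, {"delta_pos": [0, 0, -0.11], "turn": 0}, {"delta_pos": [0, 0, -0.11], "turn": 0}, {"delta_pos": [-0.124, 0.08, -0.11], "turn": 0}, {"delta_pos": [-0.124, 0.08, -0.11], "turn": 0}, {"delta_pos": [-0.124, 0.08, -0.11], "turn": 0}, {"delta_pos": [-0.124, 0.08, -0.11], "turn": 0}]}}

```text
time: 31.48
tool_pos: [666.3, 293.6, 224.8]
orientation: [-0.275, 3.128, 0.003]
force: [0.3, 0.0, 0.4]
width: 0.3
grasp_force: 0.0
```

{"api": "drive_tool", "payload": {"moves": [{"delta_pos": [0, 0, 0], "turn": 0}, {"delta_pos": [0, 0, 0], "turn": 0}, {"delta_pos": [0, 0, 0], "turn": 0}]}}

```text
time: 31.73
tool_pos: [664.2, 288.5, 224.2]
orientation: [0.27, -3.129, 0.002]
force: [-0.5, -0.1, 0.7]
width: 0.0
grasp_force: 0.0
```

```bash
python3 - <<'E'
from h import *
plan(S("yellow",100,147),S("yellow",2,147),S("yellow",-18,123))
E
```

```text
t 31.7 at [664.2 288.5 224.2] yaw 99.9 F [-0.5 -0.1  0.7] w 0.0 gf 0.0
(np.float64(662.0), np.float64(288.1), 147, 99.7) -> [0.0022, 0.0001, 0.0772] turn 0.003 rows 2
(np.float64(565.4), np.float64(271.6), 147, 99.7) -> [0.098, 0.0, 0.0001] turn 0.0 rows 3
(np.float64(545.7), np.float64(268.3), 123, 99.7) -> [0.02, 0.0001, 0.024] turn -0.0 rows 1
```

{"api": "drive_tool", "payload": {"moves": [{"delta_pos": [0.001, 0, 0.077], "turn": 0}, {"delta_pos": [0.001, 0, 0.077], "turn": 0}, {"delta_pos": [0.001, 0, 0.077], "turn": 0}, {"delta_pos": [0.001, 0, 0.077], "turn": 0}]}}

```text
time: 32.07
tool_pos: [661.8, 288.0, 146.1]
orientation: [0.269, -3.126, 0.003]
force: [0.2, 0.2, 0.4]
width: 0.2
grasp_force: 0.0
```

{"api": "drive_tool", "payload": {"moves": [{"delta_pos": [0.015, 0, 0], "turn": 0}, {"delta_pos": [0.03, 0, 0], "turn": 0}, {"delta_pos": [0.045, 0, 0], "turn": 0}, {"delta_pos": [0.06, 0, 0], "turn": 0}, {"delta_pos": [0.075, 0, 0], "turn": 0}, {"delta_pos": [0.09, 0, 0], "turn": 0}, {"delta_pos": [0.099, 0, 0], "turn": 0}, {"delta_pos": [0.099, 0, 0], "turn": 0}]}}

```text
time: 32.73
tool_pos: [568.2, 272.8, 151.3]
orientation: [-0.27, 3.122, 0.005]
force: [3.5, -0.9, 3.1]
width: 0.3
grasp_force: 1.9
```

{"api": "drive_tool", "payload": {"moves": [{"delta_pos": [0.01, 0, 0.012], "turn": 0}, {"delta_pos": [0.02, 0, 0.024], "turn": 0}, {"delta_pos": [0.025, 0, 0.028], "turn": 0}, {"delta_pos": [0.025, 0, 0.031], "turn": 0}, {"delta_pos": [0.025, 0, 0.033], "turn": 0}, {"delta_pos": [0.025, 0, 0.033], "turn": 0}, {"delta_pos": [0.025, 0, 0.033], "turn": 0}]}}

```text
time: 33.32
tool_pos: [542.7, 268.7, 118.1]
orientation: [-0.27, 3.128, 0.004]
force: [-4.8, -2.3, 19.0]
width: -0.2
grasp_force: 9.7
```

{"api": "drive_tool", "payload": {"moves": [{"delta_pos": [0, 0, -0.09], "turn": 0}, {"delta_pos": [0, 0, -0.09], "turn": 0}, {"delta_pos": [0, 0, -0.09], "turn": 0}, {"delta_pos": [0, 0, -0.09], "turn": 0}, {"delta_pos": [0, 0, -0.09], "turn": 0}], "gripper": 0.035}}

```text
time: 33.73
tool_pos: [541.6, 268.4, 205.6]
orientation: [-0.271, 3.129, 0.002]
force: [0.4, 0.8, -0.6]
width: 35.1
grasp_force: 0.0
```

```bash
python3 - <<'E'
from h import *
plan((565,-25,200,88.4))
g=pics("s5","side",(90,260,140,340),3.5)
g=cam("top");W=world(g)
for c,p in POT.items():
    L=(W[...,:2]-np.array(p))@np.stack([EX,EY],1)
    m=(np.hypot(L[...,0],L[...,1])<24); q=np.c_[L[m],W[m][:,2]]; q=q[np.isfinite(q).all(1)]
    if len(q)>20: print(c,np.linalg.lstsq(np.c_[q[:,:2],np.ones(len(q))],q[:,2],rcond=None)[0].round(3),len(q))
E
```

```text
t 33.7 at [541.6 268.4 205.6] yaw 99.9 F [ 0.4  0.8 -0.6] w 35.1 gf 0.0
(565, -25, 200, 88.4) -> [0.0275, -0.293, 0.0051] turn 0.201 rows 8
red [-7.000e-03 -3.000e-03  9.869e+01] 302
blue [-9.0000e-03  9.0000e-03  9.8752e+01] 307
green [ -0.442   0.582 103.608] 313
yellow [ -4.813   0.509 500.892] 587
```

View pics/s5.png

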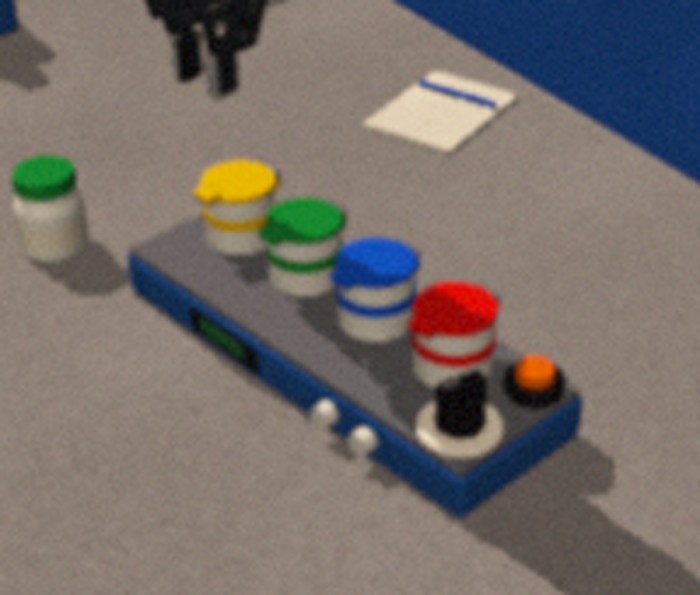

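All four lids are closed: the side view shows them flat, and the fitted planes for red and blue are level at z≈98.7. Next I measure the dial and its foot more closely.

```bash
python3 - <<'E'
from h import *
for n in("top","side"):
    g=cam(n);W=world(g);hsv=cv2.cvtColor(g["frame"],cv2.COLOR_BGR2HSV)
    r=np.hypot(W[...,0]-564.5,W[...,1]+25.5)<45
    f=r&(hsv[...,2]>120)&(hsv[...,1]<70)&(W[...,2]>45.)&(W[...,2]<62)
    k=cv2.connectedComponentsWithStats(f.astype(np.uint8));
    p=W[f];print(n,"foot",len(p),np.percentile(p[:,2],[10,50,90]).round(1),cv2.minEnclosingCircle(p[:,:2].astype(np.float32)))
    b=r&(hsv[...,2]<70)&(W[...,2]>75)&(W[...,2]<96);p=W[b];print("bar",len(p),p.mean(0).round(1),np.percentile(p[:,2],[5,25,50,75,95]).round(1),cv2.minAreaRect(p[:,:2].astype(np.float32)))
    t=b&(W[...,2]>85.5);p=W[t];print("bartop",len(p),cv2.minAreaRect(p[:,:2].astype(np.float32)))
    m=mask(g,"orange",150)&(W[...,2]>45)&(W[...,2]<80)&(W[...,0]>500)&(np.abs(W[...,1])<120);p=W[m];print("button",np.percentile(p[:,2],[10,50,90]),cv2.minAreaRect(p[:,:2].astype(np.float32)))
E
```

```text
top foot 241 [47.7 50.6 53.5] ((565.3406372070312, -23.187458038330078), 29.519527435302734)
bar 77 [564.7 -23.8  87. ] [77.6 85.6 87.6 89.4 90.9] ((565.14990234375, -23.887176513671875), (12.4068021774292, 34.31364440917969), 88.603271484375)
bartop 59 ((564.6283569335938, -23.822174072265625), (12.302258491516113, 29.77039909362793), 88.603271484375)
button [61.50608432 65.86967313 69.26347633] ((634.5890502929688, -19.178695678710938), (27.792068481445312, 25.97240447998047), 88.5882339477539)
side foot 189 [47.2 50.1 51.7] ((567.6445922851562, -18.041419982910156), 36.912593841552734)
bar 95 [562.3 -28.2  83.7] [76.  79.6 84.6 87.8 89.3] ((563.7459106445312, -26.958271026611328), (13.6383056640625, 33.491302490234375), 78.8630142211914)
bartop 45 ((563.407958984375, -26.423145294189453), (11.398457527160645, 31.857038497924805), 86.13330841064453)
button [56.89452166 64.77482974 67.44597042] ((633.2037963867188, -22.878005981445312), (25.29599952697754, 29.076236724853516), 56.58942794799805)
```

{"api": "drive_tool", "payload": {"moves": [{"delta_pos": [0.0275, -0.293, 0], "turn": 0.2}, {"delta_pos": [0.0275, -0.293, 0], "turn": 0.2}, {"delta_pos": [0.0275, -0.293, 0], "turn": 0.2}, {"delta_pos": [0.0275, -0.293, 0], "turn": 0.2}, {"delta_pos": [0.0275, -0.293, 0], "turn": 0.2}, {"delta_pos": [0.0275, -0.293, 0], "turn": 0.2}, {"delta_pos": [0.0275, -0.293, 0], "turn": 0.2}, {"delta_pos": [0.0275, -0.293, 0], "turn": 0.2}]}}

```text
time: 34.6
tool_pos: [563.8, -35.3, 203.9]
orientation: [-0.061, -3.14, 0.008]
force: [0.4, -0.5, -0.0]
width: 34.7
grasp_force: 0.0
```

{"api": "drive_tool", "payload": {"moves": [{"delta_pos": [0, 0, 0], "turn": 0}, {"delta_pos": [0, 0, 0], "turn": 0}, {"delta_pos": [0, 0, 0], "turn": 0}, {"delta_pos": [0, 0, 0], "turn": 0}]}}

```text
time: 34.93
tool_pos: [564.6, -23.0, 203.5]
orientation: [-0.037, -3.14, -0.001]
force: [-0.1, -0.0, -0.6]
width: 35.1
grasp_force: 0.0
```

```bash
python3 - <<'E'
from h import *
plan((564.8,-24.3,120,88.5),(564.8,-24.3,82)); print(np.round(state()["qpos"],2))
E
```

```text
t 34.9 at [564.6 -23.  203.5] yaw 88.6 F [-0.1 -0.  -0.6] w 35.1 gf 0.0
(564.8, -24.3, 120, 88.5) -> [-0.0004, -0.0013, 0.0835] turn 0.002 rows 3
(564.8, -24.3, 82) -> [-0.0, -0.0, 0.038] turn 0.0 rows 1
[-0.46  0.38  0.5   1.9  -0.22  0.93  1.69]
```

{"api": "drive_tool", "payload": {"moves": [{"delta_pos": [-0.0004, -0.0013, 0.083], "turn": 0}, {"delta_pos": [-0.0004, -0.0013, 0.083], "turn": 0}, {"delta_pos": [-0.0004, -0.0013, 0.083], "turn": 0}, {"delta_pos": [-0.0004, -0.0013, 0.1], "turn": 0}, {"delta_pos": [-0.0004, -0.0013, 0.121], "turn": 0}, {"delta_pos": [-0.0004, -0.0013, 0.121], "turn": 0}, {"delta_pos": [-0.0004, -0.0013, 0.121], "turn": 0}]}}

```text
time: 35.52
tool_pos: [565.0, -25.6, 83.7]
orientation: [-0.04, -3.14, -0.0]
force: [0.4, 0.3, 0.4]
width: 35.2
grasp_force: 0.0
```

{"api": "drive_tool", "payload": {"moves": [{"delta_pos": [0, 0, 0], "turn": 0}, {"delta_pos": [0, 0, 0], "turn": 0}, {"delta_pos": [0, 0, 0], "turn": 0}, {"delta_pos": [0, 0, 0], "turn": 0}, {"delta_pos": [0, 0, 0], "turn": 0}, {"delta_pos": [0, 0, 0], "turn": 0}], "gripper": 0, "grip_force": 25}}

```text
time: 36.02
tool_pos: [566.0, -25.1, 85.0]
orientation: [0.041, 3.139, 0.003]
force: [-1.7, 3.4, 4.4]
width: 13.6
grasp_force: 28.4
```

```bash
python3 - <<'E'
from h import *
plan((564.8,-24.3,82,17)); print(np.round(state()["qpos"],2), np.round(state()["torque"],2))
E
```

```text
t 36.0 at [566.  -25.1  85. ] yaw 88.5 F [-1.7  3.4  4.4] w 13.6 gf 28.4
(564.8, -24.3, 82, 17) -> [0.0012, 0.0008, 0.003] turn 1.248 rows 10
[-0.38  0.54  0.41  1.97 -0.34  0.69  1.78] [ 0.57  0.42 -0.04]
```

{"api": "drive_tool", "payload": {"moves": [{"delta_pos": [0, 0, 0], "turn": 0.8}, {"delta_pos": [0, 0, 0], "turn": 0.8}, {"delta_pos": [0, 0, 0], "turn": 0.8}, {"delta_pos": [0, 0, 0], "turn": 0.8}, {"delta_pos": [0, 0, 0], "turn": 0.8}, {"delta_pos": [0, 0, 0], "turn": 0.8}, {"delta_pos": [0, 0, 0], "turn": 0.8}, {"delta_pos": [0, 0, 0], "turn": 0.8}]}}

```text
time: 36.68
tool_pos: [566.1, -24.8, 85.0]
orientation: [1.264, 2.875, 0.004]
force: [-1.9, 3.0, 6.0]
width: 13.2
grasp_force: 28.7
```

{"api": "drive_tool", "payload": {"moves": [{"delta_pos": [0, 0, 0], "turn": 0.1}, {"delta_pos": [0, 0, 0], "turn": 0.2}, {"delta_pos": [0, 0, 0], "turn": 0.3}, {"delta_pos": [0, 0, 0], "turn": 0.4}, {"delta_pos": [0, 0, 0], "turn": 0.4}, {"delta_pos": [0, 0, 0], "turn": 0.4}]}}

```text
time: 37.18
tool_pos: [566.2, -24.7, 85.1]
orientation: [1.807, 2.57, 0.005]
force: [-1.2, 3.2, 7.4]
width: 13.6
grasp_force: 28.7
```

```bash
python3 - <<'E'
from h import *
plan((564.8,-24.3,82,17)); print(np.round(state()["qpos"],2), np.round(state()["torque"],2))
E
```

```text
t 37.2 at [566.2 -24.7  85.1] yaw 19.8 F [-1.2  3.2  7.4] w 13.6 gf 28.7
(564.8, -24.3, 82, 17) -> [0.0009, -0.0012, 0.0031] turn 0.048 rows 1
[-0.61  0.63  0.73  1.98 -0.62  0.76  0.84] [ 0.54  0.42 -0.05]
```

{"api": "drive_tool", "payload": {"moves": [{"delta_pos": [0, 0, 0], "turn": 0.04}, {"delta_pos": [0, 0, 0], "turn": 0.08}, {"delta_pos": [0, 0, 0], "turn": 0.1}, {"delta_pos": [0, 0, 0], "turn": 0.1}, {"delta_pos": [0, 0, 0], "turn": 0.1}]}}

```text
time: 37.6
tool_pos: [566.3, -24.7, 85.1]
orientation: [1.929, 2.48, 0.005]
force: [-1.5, 1.7, 7.2]
width: 13.7
grasp_force: 41.4
```

```bash
python3 - <<'E'
from h import *
plan((564.8,-24.3,82,17)); print(np.round(state()["torque"],2))
E
```

```text
t 37.6 at [566.3 -24.7  85.1] yaw 14.2 F [-1.5  1.7  7.2] w 13.7 gf 41.4
(564.8, -24.3, 82, 17) -> [0.0008, -0.0014, 0.0031] turn -0.048 rows 1
[0.44 0.38 0.98]
```

Torque has risen to 1 N·m, so the dial is at its stop. I'll release, lift and look.

{"api": "drive_tool", "payload": {"moves": [{"delta_pos": [0, 0, 0], "turn": 0}, {"delta_pos": [0, 0, 0], "turn": 0}, {"delta_pos": [0, 0, 0], "turn": 0}, {"delta_pos": [0, 0, 0], "turn": 0}], "gripper": 0.035}}

```text
time: 37.93
tool_pos: [565.2, -26.4, 83.4]
orientation: [1.935, 2.475, 0.001]
force: [0.4, 0.4, 0.2]
width: 35.0
grasp_force: 0.0
```

{"api": "drive_tool", "payload": {"moves": [{"delta_pos": [0, 0, -0.04], "turn": 0}, {"delta_pos": [0, 0, -0.08], "turn": 0}, {"delta_pos": [0, 0, -0.1], "turn": 0}, {"delta_pos": [0, 0, -0.1], "turn": 0}, {"delta_pos": [0, 0, -0.1], "turn": 0}, {"delta_pos": [0, 0, -0.1], "turn": 0}]}}

```text
time: 38.43
tool_pos: [564.5, -26.0, 182.3]
orientation: [-1.934, -2.474, 0.001]
force: [-0.6, 0.7, 0.7]
width: 34.7
grasp_force: 0.0
```

{"api": "drive_tool", "payload": {"moves": [{"delta_pos": [-0.05, -0.15, 0], "turn": 0}, {"delta_pos": [-0.05, -0.15, 0], "turn": 0}, {"delta_pos": [-0.05, -0.15, 0], "turn": 0}, {"delta_pos": [-0.05, -0.15, 0], "turn": 0}, {"delta_pos": [-0.05, -0.15, 0], "turn": 0}, {"delta_pos": [-0.05, -0.15, 0], "turn": 0}, {"delta_pos": [-0.05, -0.15, 0], "turn": 0}], "gripper": 0}}

```text
time: 39.02
tool_pos: [431.8, -110.6, 182.6]
orientation: [-1.934, -2.475, 0.001]
force: [0.2, -0.2, 0.3]
width: 0.1
grasp_force: 0.0
```

```bash
python3 - <<'E'
from h import *
plan((634,-20,150),(634,-20,95))
for n in("top","side"):
    g=cam(n);W=world(g);hsv=cv2.cvtColor(g["frame"],cv2.COLOR_BGR2HSV)
    r=np.hypot(W[...,0]-564.5,W[...,1]+25.5)<45
    for zl in(75,85.5):
        b=r&(hsv[...,2]<70)&(W[...,2]>zl)&(W[...,2]<96);p=W[b]
        if len(p)>5:
            v=np.linalg.svd(p[:,:2]-p[:,:2].mean(0),full_matrices=False)[2][0];print(n,"bar",len(p),cv2.minAreaRect(p[:,:2].astype(np.float32)),np.rad2deg(np.arctan2(v[1],v[0])).round(1))
    cv2.imwrite(f"pics/d{n}.png",cv2.resize(g["frame"][(110 if n=='top' else 90):260,120:320],None,fx=3.5,fy=3.5,interpolation=cv2.INTER_CUBIC))
E
```

```text
t 39.0 at [ 431.8 -110.6  182.6] yaw 14.0 F [ 0.2 -0.2  0.3] w 0.1 gf 0.0
(634, -20, 150) -> [0.0389, 0.2181, 0.0325] turn 0.0 rows 6
(634, -20, 95) -> [-0.0, 0.0, 0.055] turn 0.0 rows 2
top bar 73 ((564.6466064453125, -23.399049758911133), (13.976222038269043, 31.805082321166992), 15.114439964294434) 108.9
top bar 59 ((565.1491088867188, -23.52323341369629), (12.979066848754883, 31.343320846557617), 14.722386360168457) 107.0
side bar 86 ((562.4270629882812, -27.299022674560547), (13.288529396057129, 31.477569580078125), 22.773359298706055) -62.8
side bar 39 ((562.8953247070312, -26.763004302978516), (11.58722972869873, 30.912742614746094), 24.07303810119629) -64.0
```

View pics/dtop.png

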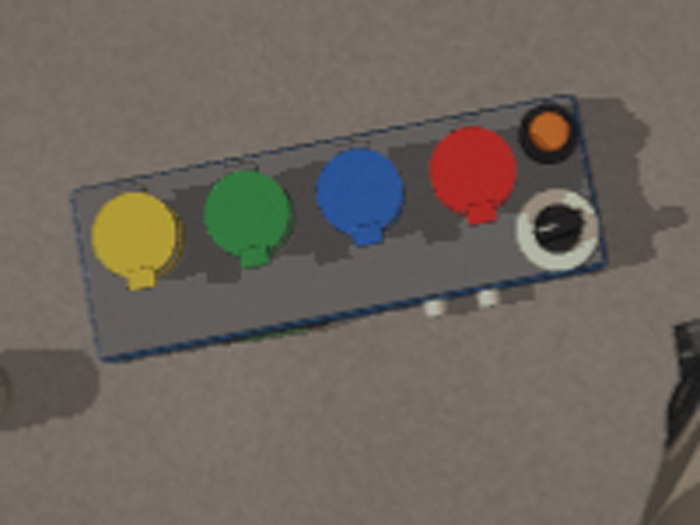

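The top view shows all lids down with their tabs toward the robot. The dial bar is near −74°, which matches its stop at −73.4°. I move over the button and recheck the lids.

{"api": "drive_tool", "payload": {"moves": [{"delta_pos": [0.039, 0.218, 0.032], "turn": 0}, {"delta_pos": [0.039, 0.218, 0.032], "turn": 0}, {"delta_pos": [0.039, 0.218, 0.032], "turn": 0}, {"delta_pos": [0.039, 0.218, 0.032], "turn": 0}, {"delta_pos": [0.039, 0.218, 0.032], "turn": 0}, {"delta_pos": [0.039, 0.218, 0.032], "turn": 0}, {"delta_pos": [0.039, 0.218, 0.032], "turn": 0}, {"delta_pos": [0.039, 0.218, 0.032], "turn": 0}]}}

```text
time: 39.78
tool_pos: [634.2, -19.6, 149.5]
orientation: [-1.931, -2.477, 0.004]
force: [-0.6, -0.9, -0.4]
width: -0.1
grasp_force: 0.0
```

{"api": "drive_tool", "payload": {"moves": [{"delta_pos": [0, 0, 0], "turn": 0}, {"delta_pos": [0, 0, 0], "turn": 0}, {"delta_pos": [0, 0, 0], "turn": 0}, {"delta_pos": [0, 0, 0], "turn": 0}]}}

```text
time: 40.12
tool_pos: [633.2, -21.0, 151.4]
orientation: [-1.936, -2.474, -0.001]
force: [-0.3, 0.3, 0.0]
width: 0.1
grasp_force: 0.0
```

```bash
python3 - <<'E'
from h import *
plan((634,-20.5,92),(634,-20.5,79))
for n in("top","side"):
  g=cam(n);W=world(g)
  for c,p in POT.items():
    L=(W[...,:2]-np.array(p))@np.stack([EX,EY],1)
    m=(np.hypot(L[...,0],L[...,1])<24)&(W[...,2]<130); q=np.c_[L[m],W[m][:,2]]; q=q[np.isfinite(q).all(1)]
    if len(q)>20: print(n,c,np.linalg.lstsq(np.c_[q[:,:2],np.ones(len(q))],q[:,2],rcond=None)[0].round(3),len(q))
g=cam("side");cv2.imwrite("pics/full.png",cv2.resize(g["frame"],(800,600)))
E
```

```text
t 40.1 at [633.2 -21.  151.4] yaw 13.9 F [-0.3  0.3  0. ] w 0.1 gf 0.0
(634, -20.5, 92) -> [0.0003, 0.0009, 0.0594] turn 0.0 rows 2
(634, -20.5, 79) -> [-0.0, -0.0, 0.013] turn 0.0 rows 1
top blue [9.0000e-03 1.1000e-02 9.8489e+01] 240
top green [ 1.2000e-02 -1.0000e-03  9.8835e+01] 303
top yellow [1.4000e-02 1.6000e-02 9.9208e+01] 294
side red [ 0.0000e+00 -4.0000e-03  9.8528e+01] 176
side blue [2.4000e-02 4.8000e-02 9.8354e+01] 155
side green [1.900e-02 6.600e-02 9.816e+01] 129
side yellow [2.2000e-02 1.1300e-01 9.5971e+01] 124
```

View pics/full.png

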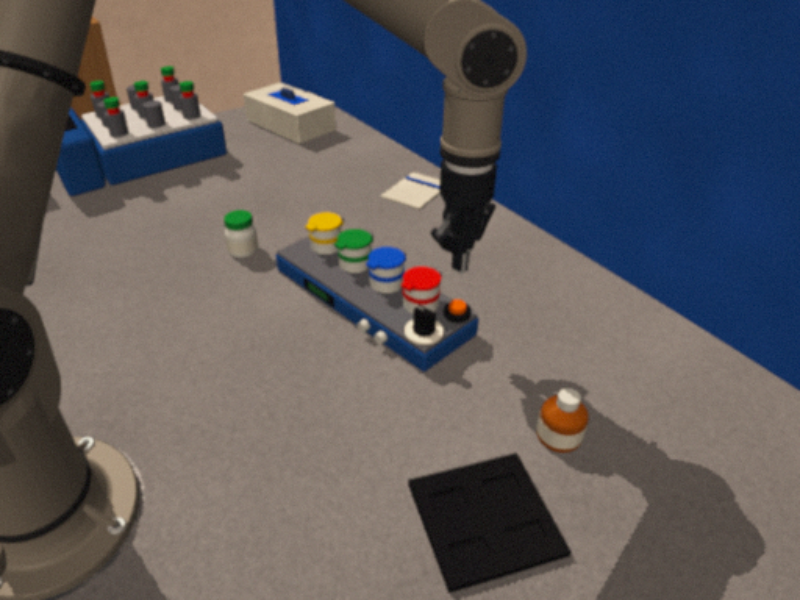

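The tray is empty, nothing lies on the bench, all lids are level at ~99 mm, and the bottle and jar haven't moved. I press the button in small steps.

{"api": "drive_tool", "payload": {"moves": [{"delta_pos": [0, 0.001, 0.03], "turn": 0}, {"delta_pos": [0, 0.001, 0.058], "turn": 0}, {"delta_pos": [0, 0.001, 0.058], "turn": 0}, {"delta_pos": [0, 0.001, 0.058], "turn": 0}]}}

```text
time: 40.6
tool_pos: [633.7, -20.4, 92.3]
orientation: [-1.934, -2.473, 0.003]
force: [0.0, 0.8, 1.0]
width: 0.0
grasp_force: 0.0
```

{"api": "drive_tool", "payload": {"moves": [{"delta_pos": [0, 0, 0.004], "turn": 0}, {"delta_pos": [0, 0, 0.008], "turn": 0}, {"delta_pos": [0, 0, 0.012], "turn": 0}, {"delta_pos": [0, 0, 0.014], "turn": 0}, {"delta_pos": [0, 0, 0.014], "turn": 0}]}}

```text
time: 41.02
tool_pos: [635.9, -20.7, 80.0]
orientation: [1.933, 2.473, 0.002]
force: [1.6, -0.9, 5.1]
width: -0.2
grasp_force: 2.4
```

{"api": "drive_tool", "payload": {"moves": [{"delta_pos": [0, 0, 0.002], "turn": 0}, {"delta_pos": [0, 0, 0.003], "turn": 0}, {"delta_pos": [0, 0, 0.003], "turn": 0}, {"delta_pos": [0, 0, 0.003], "turn": 0}]}}

```text
time: 41.35
tool_pos: [636.0, -20.8, 79.5]
orientation: [1.934, 2.474, 0.005]
force: [-6.2, 0.8, 24.4]
width: 0.1
grasp_force: 12.2
```

```bash
python3 - <<'E'
from h import *
for n in("top","side"):
  g=np.load(n+"0.npy",allow_pickle=True).item();W=world(g)
  hsv=cv2.cvtColor(g["frame"],cv2.COLOR_BGR2HSV); d=np.hypot(W[...,0]-634,W[...,1]+20.5)
  m=(d>16)&(d<19.5)&(hsv[...,2]<60);print(n,m.sum(),np.percentile(W[m][:,2],[10,50,90]).round(1))
  m=(d<10);print(m.sum(),np.percentile(W[m][:,2],[10,50,90]).round(1))
E
```

```text
top 58 [52.9 56.5 60.2]
52 [63.7 66.9 69.8]
side 46 [46.4 55.8 58.2]
31 [65.6 66.8 68.1]
```

{"api": "drive_tool", "payload": {"moves": [{"delta_pos": [0, 0, 0.001], "turn": 0}, {"delta_pos": [0, 0, 0.001], "turn": 0}, {"delta_pos": [0, 0, 0.001], "turn": 0}]}}

```text
time: 41.6
tool_pos: [636.1, -20.8, 79.3]
orientation: [1.935, 2.474, 0.006]
force: [-8.4, 2.4, 32.1]
width: 0.2
grasp_force: 15.9
```

The collar tops out at about 56 mm, so the stop at 60.5 mm is the button's own full travel. I let go and retreat.

{"api": "drive_tool", "payload": {"moves": [{"delta_pos": [0, 0, -0.03], "turn": 0}, {"delta_pos": [0, 0, -0.06], "turn": 0}, {"delta_pos": [0, 0, -0.1], "turn": 0}, {"delta_pos": [0, 0, -0.14], "turn": 0}, {"delta_pos": [0, 0, -0.16], "turn": 0}, {"delta_pos": [0, 0, -0.16], "turn": 0}, {"delta_pos": [0, 0, -0.16], "turn": 0}, {"delta_pos": [0, 0, -0.16], "turn": 0}]}}

```text
time: 42.27
tool_pos: [634.0, -19.9, 234.2]
orientation: [-1.933, -2.474, 0.001]
force: [-0.2, 0.2, -1.5]
width: -0.1
grasp_force: 0.0
```

```bash
python3 - <<'E'
from h import *
plan()
g=cam("side");W=world(g);d=np.hypot(W[...,0]-634,W[...,1]+20.5);print(np.nanpercentile(W[d<10][:,2],[10,50,90]))
r=np.hypot(W[...,0]-564.5,W[...,1]+25.5)<45;hsv=cv2.cvtColor(g["frame"],cv2.COLOR_BGR2HSV)
p=W[r&(hsv[...,2]<70)&(W[...,2]>75)&(W[...,2]<96)];print(cv2.minAreaRect(p[:,:2].astype(np.float32)))
print(finish_job())
E
```

```text
t 42.3 at [634.  -19.9 234.2] yaw 14.0 F [-0.2  0.2 -1.5] w -0.1 gf 0.0
[ 66.04414199 219.86864735 266.09196167]
((563.0882568359375, -26.883108139038086), (14.34011459350586, 30.875139236450195), 23.67987060546875)
the job is handed in; nothing more can be done
None
```

The job is done and handed in at about 42 s of 208 s: all four bars were dropped into their pots (they sank out of sight in the opaque liquid), all four lids are home, the dial is at its stop, and the start button was pressed fully and let go; the bottle and jar were not touched.

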